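Dock the tall reagent bottle and shut the keeper

TASK

Slide the tall white bottle along the bench into the bottle dock, pushing only low on its body so that it stays upright (its cap is loose: do not lift it or push on its upper half). Push it in until you feel it meet the sprung stop, press on against the stop with about 10 N for a moment, never hard, and let go so that it stays resting on the stop; then swing the keeper bar fully shut behind it, leaving the other things on the bench where they are.

Things in the scene. Friction and masses are not known exactly. Their poses are not given: they have to be found in the camera images.
- bottle: The tall white square plastic bottle with blue screw cap, 69 x 69 x 205 mm, flat sides up to about 150 mm, 0.5 to 0.75 kg (a shorter white one, 140 mm, is not meant). Origin: centre of its underside; z up, x and y normal to its sides. It begins 140 to 200 mm in front of the dock's mouth, within 30 mm of its centre line and 0.25 rad of its axes; it slides with about 2 to 8 N.
- dock: The bottle dock, an aluminium and steel fixture fixed to the bench, open at the front. Origin: on the bench top, midway between the front ends of its two straight side guides (the mouth); x points into the dock, the direction of pushing (roughly to the robot's left), y to the side facing the robot, z up. Nothing lies under the bottle: it slides on the bench all the way in.
- guides: The dock's two aluminium side guides; same origin and axes as the dock. Walls 30 mm high and 8 mm thick, 84 mm apart inside, from x = 0 to 100 mm, with flared lips in front that reach to x = -20 mm, where they are about 108 mm apart.
- dock_back (a point): Top middle of the steel bracket at the dock's back end, at dock x = 160 mm, 66 mm high. Before it stands the sprung stop: an upright rubber pad 60 mm wide, 12 to 70 mm above the bench, on a spring of 2 N per mm with 13 mm of travel. The stop is adjustable: its free face is somewhere between dock x = 77 and 97 mm; it is not measured and must be felt.
- keeper (a joint): Keeper bar's hinge angle, rad: 0 = fully shut, across the mouth behind the bottle; about 1.7 to 1.9 at the start, standing open outward on the robot's side; at most 2.4. A stiff hinge (0.05 N m of friction, about 0.4 N at the tip), stays where it is left; stops at 0 and 2.4.
- keeper_hinge (a point): The keeper's vertical hinge axis, at dock x = -18 mm, y = 68 mm, 22 mm above the bench. Its post is 14 mm in diameter and 42 mm high.
- keeper_tip (a point): The round end (12 mm in diameter, 24 mm high) of the keeper bar, 128 mm from the hinge axis. The bar is steel, 8 mm thick, from 11 to 33 mm above the bench. Shut, the tip lies at dock x = -27 mm, y = -60 mm; when open at angle a it is turned by a about the hinge away from the dock, its direction from the hinge going from dock -y (shut) through -x (1.57) towards +y.
- short_bottle: Bystander: the shorter white bottle with blue cap, 69 x 69 x 140 mm. Origin: centre of its underside.
- glass_beaker: Bystander: a glass beaker, 70 mm in diameter, 93 mm high. Origin: centre of its underside.
- capped_vial: Bystander: a small vial with black cap, 22 mm in diameter, 44 mm high. Origin: centre of its underside.
There are look-alikes about, which are no part of the job. What is shaped like the bottle but turquoise or yellow is not meant.

How it is judged:
By the outcome, as a careful person would: the job done as asked, in the order asked, and still so for the second after the job is handed in, with the robot touching nothing.
It also fails if it takes over 72 s, if anything falls off the work surface, if the arm or the gripper's body presses on something with over 40 N, if the wrist force passes 120 N, or if a joint passes its speed limit or range.

ROBOT

A 6-joint arm with a two-finger parallel gripper is mounted at the origin on a cart in front of the work surface, level with it; the furniture and walls round the work are solid. World frame = base frame: x ahead of the robot, y to its left, z up, the work surface at z = 0. Lengths are in mm, angles in degrees, forces in N, time in s.
With the tool pointing down it reaches from about 300 to 850 mm from the base axis. Payload 4.2 kg.
Tool frame: the origin (TCP) lies at the very end of the fingers, on their centre line; the grasp point (between the pads) lies env.grip_point_offset behind it (env.grip_point_offset is the distance from the TCP to the grasp point, in mm); z points along the fingers, y is the direction in which the jaws open and shut (so a half turn about z gives the same grasp; the last joint's range is limited). The gripper opens to 91 mm and grips with 3 to 60 N. Pads are 32 mm wide; open, the fingers measure 118 mm over their backs; the gripper's body (76 mm by 178 mm) begins 60 mm behind the grasp point.
Start: joints at [74.714, 18.312, 89.639, -0, 72.044, -1.146], TCP at [140.475, 557.593, 213.976] pointing down, gripper open.
Joint ranges: [-177.97, 177.97], [-48.28, 115.42], [12.27, 149.76], [-77.06, 257.06], [2.81, 150.46], [-146.56, 146.56]. Speed limits (degrees/s): [147.25, 147.25, 180, 180, 180, 180].

INTERFACE

Orientations are given as [roll, pitch, yaw] about the fixed x, y, z axes, in that order (R = Rz(yaw) Ry(pitch) Rx(roll)).
In Python, from workcell import env, grab_frame, camera_params gives the robot as it stands. The module is installed in compiled form; this text tells all that it offers.
- The arm moves only by the shell command python3 -m creep 'ROWS' [OPENING] [FORCE]. ROWS is a JSON object of lists of equal length, an entry for each row: "offset": the shift along the tool's x, y, z in m, a list of three; "rotation": the turn, a rotation vector about the tool's x, y, z in degrees, a list of three. A call has 1 to 5 rows; each row shifts and turns the commanded pose from where the row before left it, along the tool's axes as they then stand; what a row does not reach is not made up. A row lasts 1/8 s, in which the tool goes at most 62.5 mm and 10.7 degrees, less where a joint would pass 70% of its speed; a pose out of reach is approached as far as the arm can. A call is refused whole if a number of a shift passes 0.0625 or a number of a turn 10.7, either way. A call with a gripper value outside its range is refused whole. OPENING is the closure, from 0 (fully open) to 1 (shut), set as the call begins (- or left out, the last holds). The fingers move at their own pace and stop on an object; FORCE is the grip in N (left out, the last holds). Time passes only in rows, so rows that do not move let the fingers close. It gives the time, the measured TCP pose, the force and the opening at its end, in the units of the state.
- env.state(): the state, without advancing time (a new reading comes with each control period).
- grab_frame(name): name is "scene" or "top"; returns the picture (384x512x3 uint8, red, green, blue); there is no depth.
- camera_params(name): a dict with "mtx" (3x3 intrinsics, pixels), "R" (3x3) and "t" (3): a world point X has camera coordinates R X + t. Camera axes: x right, y down, z forward; pixel columns grow to the right and rows downward; lengths in mm; the calibration is good to about 2 mm. A picture is of the moment at which its call begins. camera_params takes no time and is no camera call.
- env.job_done(): hands the job in, once; it reports no verdict.
The state is a dict: "time_s": time; "qpos": joint angles; "qvel": joint speeds; "effort": joint torques, N m; "ee_pos": TCP position; "ee_rot": TCP orientation; "force": force on the tool from outside, world axes, zero at the start; "torque": the same for the moment, N m; "gripper_width": finger opening in mm.
Only numpy, scipy, OpenCV 4.12 (cv2) and the standard library are available. Lean on these libraries where they do the work, as an engineer would, in place of code of your own. Each camera call takes 0.05 s, during which the arm holds its last target.

## Working session

There is one attempt and no reset: what is moved stays moved. The work goes in short steps, Python scripts to look and compute and a shell command to move; the robot and the scene stay as the last step left them, time stands still between calls to the robot, and variables do not carry over. Pictures are saved under pics/ and viewed, and the job is handed in when it is done.

```bash
mkdir -p pics; python3 - <<'E'
from workcell import env, grab_frame, camera_params
import cv2
for n in ("scene","top"):
    f=grab_frame(n); cv2.imwrite(f"pics/{n}0.png",cv2.resize(f[:,:,::-1],(800,600),interpolation=cv2.INTER_CUBIC)); cv2.imwrite(f"pics/{n}0raw.png",f[:,:,::-1])
    p=camera_params(n); print(n,p["mtx"].round(1).tolist(),p["R"].round(3).tolist(),p["t"].round(1).tolist())
s=env.state(); print({k:(v if not hasattr(v,'round') else v.round(2).tolist()) for k,v in s.items()},env.grip_point_offset)
E
```

```text
scene [[369.9, 0.0, 247.8], [0.0, 369.9, 194.2], [0.0, 0.0, 1.0]] [[-0.572, -0.82, -0.018], [-0.398, 0.297, -0.868], [0.717, -0.489, -0.496]] [360.5, 291.8, 557.7]
top [[486.4, 0.0, 248.8], [0.0, 486.4, 199.7], [0.0, 0.0, 1.0]] [[-0.377, -0.926, 0.002], [-0.837, 0.339, -0.429], [0.397, -0.164, -0.903]] [223.0, 500.9, 1282.5]
{'time_s': 0.1, 'qpos': [74.71, 18.35, 89.7, -0.0, 72.04, -1.15], 'qvel': [0.05, -0.09, -0.18, -0.08, 0.01, 0.04], 'effort': [-0.0, -41.33, -23.25, 0.07, 0.04, -0.0], 'ee_pos': [140.37, 557.15, 213.19], 'ee_rot': [-179.91, 0.0, 165.86], 'force': [-0.01, 0.46, -0.04], 'torque': [0.01, 0.02, -0.04], 'gripper_width': 91.05762145278088} 18.8
```

View pics/scene0.png

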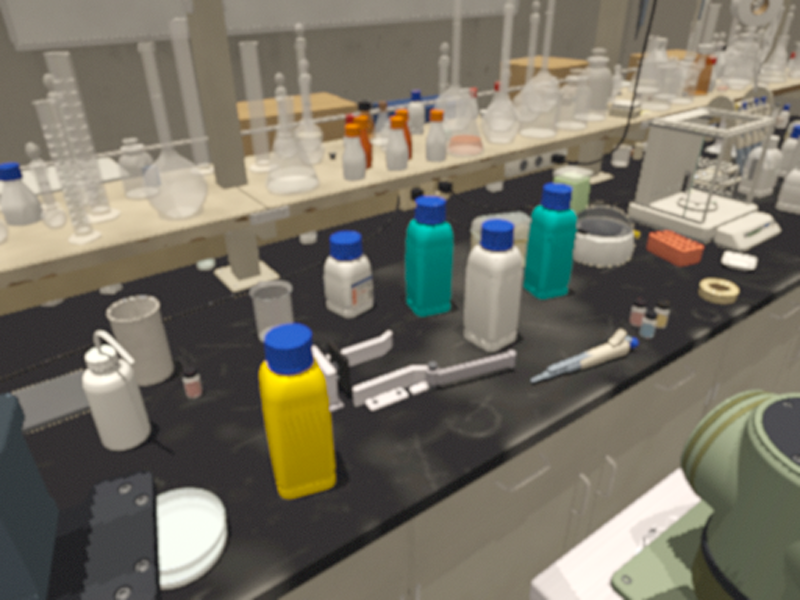

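View pics/top0.png

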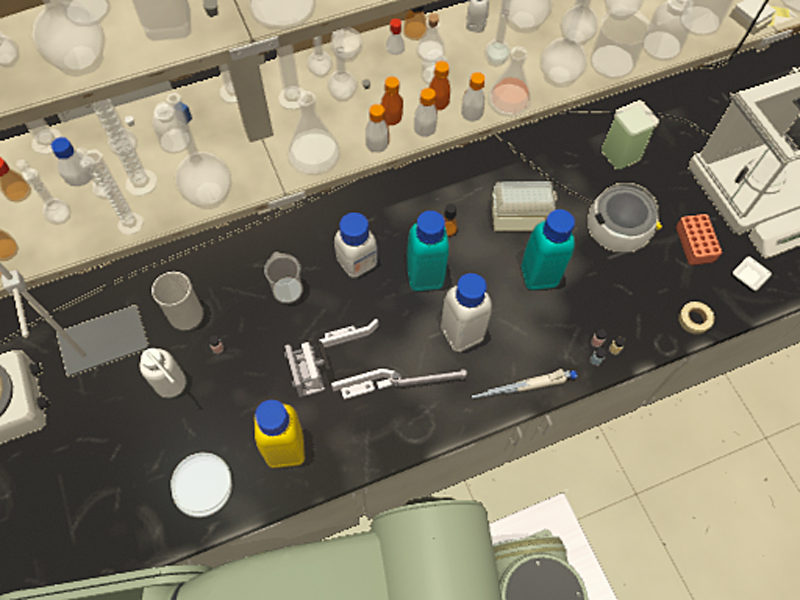

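The tall white bottle is at about (467,315) in the top view. The dock is at about (335,360), with the keeper bar running (395,380)→(463,375). I'll zoom in for measurements.

```bash
python3 - <<'E'
import cv2
a=cv2.imread("pics/top0raw.png")[165:270,170:330]
cv2.imwrite("pics/top0z.png",cv2.resize(a,(800,525),interpolation=cv2.INTER_CUBIC))
a=cv2.imread("pics/scene0raw.png")[130:275,190:350]
cv2.imwrite("pics/scene0z.png",cv2.resize(a,None,fx=4,fy=4,interpolation=cv2.INTER_CUBIC))
E
```

```text
(no output)
```

View pics/top0z.png

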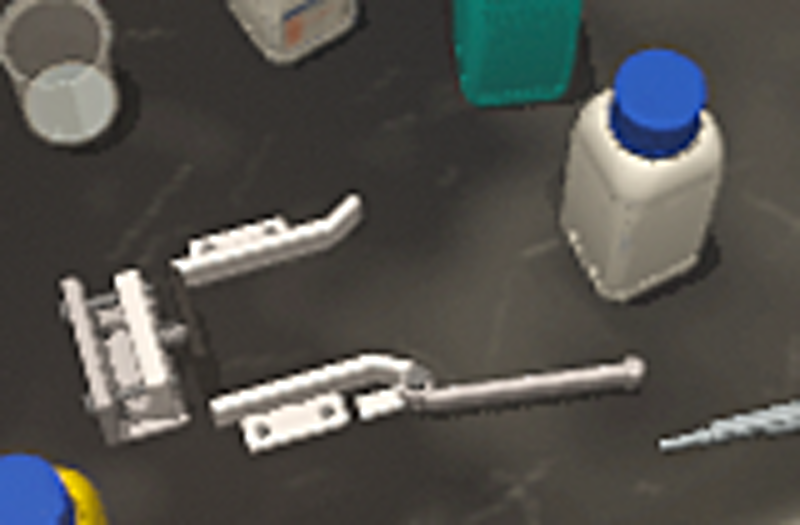

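View pics/scene0z.png

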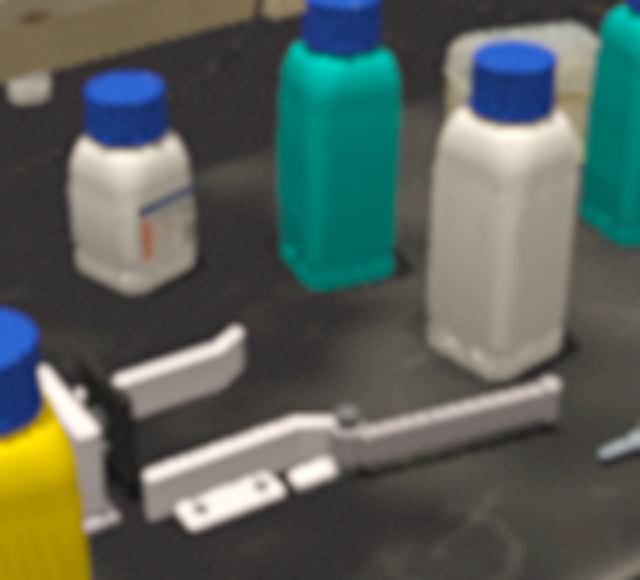

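```bash
cat > h.py <<'E'
from workcell import env, grab_frame, camera_params
import numpy as np, cv2
def ray(n,uv,z):
    p=camera_params(n);K,R,t=(np.array(p[k],float) for k in("mtx","R","t"))
    d=R.T@np.linalg.solve(K,[uv[0],uv[1],1]);c=-R.T@t.ravel()
    return c+d*(z-c[2])/d[2]
def proj(n,X):
    p=camera_params(n);K,R,t=(np.array(p[k],float) for k in("mtx","R","t"))
    q=K@(R@np.asarray(X,float)+t.ravel()); return q[:2]/q[2]
E
python3 - <<'E'
from h import *
T=lambda u,v,z:ray("top",(170+(u+.5)/5-.5,165+(v+.5)/5-.5),z).round(1)
S=lambda u,v,z:ray("scene",(190+(u+.5)/4-.5,130+(v+.5)/4-.5),z).round(1)
print("TOP far back",T(182,265,30),"corner",T(325,233,30),"lip",T(355,202,30))
print("near back",T(215,403,30),"corner",T(376,362,30))
print("post",T(417,376,42),"tip",T(633,366,34))
print("cap",T(660,88,205),"bot near",T(617,298,0),"left",T(565,228,0),"right",T(712,265,0))
print("bracket mid",T(70,287,66),T(103,412,66),T(125,275,70),T(160,385,70))
print("SCENE cap",S(514,60,205),"bot near",S(495,378,0),"left",S(430,340,0),"right",S(567,350,0))
print("tip",S(551,382,34),"post",S(347,409,42))
print("far lip",S(238,330,30),"farback",S(118,380,30),"nearback",S(150,470,30),"corner",S(288,418,30))
E
```

```text
TOP far back [577.3 144.6  30. ] corner [564.6  57.4  30. ] lip [577.   32.9  30. ]
near back [487.4 156.8  30. ] corner [475.8  59.9  30. ]
post [454.4  42.7  42. ] tip [415.3 -78.5  34. ]
cap [ 502.2 -117.3  205. ] bot near [469.9 -96.1   0. ] left [524.7 -85.7   0. ] right [ 468.  -159.3    0. ]
bracket mid [573.1 212.5  66. ] [493.1 220.   66. ] [566.4 180.5  70. ] [494.7 184.7  70. ]
SCENE cap [ 494.6 -110.3  205. ] bot near [472.  -93.1   0. ] left [529.9 -89.5   0. ] right [ 467.7 -153.3    0. ]
tip [414.5 -80.3  34. ] post [456.   41.2  42. ]
far lip [577.   32.4  30. ] farback [574.3 123.   30. ] nearback [488.4 154.1  30. ] corner [482.3  63.5  30. ]
```

```bash
python3 - <<'E'
import cv2
im=cv2.imread("pics/top0raw.png")
a=im[198:258,178:258]
b=cv2.resize(a,None,fx=10,fy=10,interpolation=cv2.INTER_LANCZOS4)
for i in range(0,800,100): cv2.line(b,(i,0),(i,600),(0,255,0),1)
for i in range(0,600,100): cv2.line(b,(0,i),(800,i),(0,255,0),1)
cv2.imwrite("pics/top0zz.png",b)
im=cv2.imread("pics/scene0raw.png")
a=im[195:270,190:290]
b=cv2.resize(a,None,fx=8,fy=8,interpolation=cv2.INTER_LANCZOS4)
for i in range(0,800,100): cv2.line(b,(i,0),(i,600),(0,255,0),1)
for i in range(0,600,100): cv2.line(b,(0,i),(800,i),(0,255,0),1)
cv2.imwrite("pics/scene0zz.png",b)
E
```

```text
(no output)
```

View pics/top0zz.png

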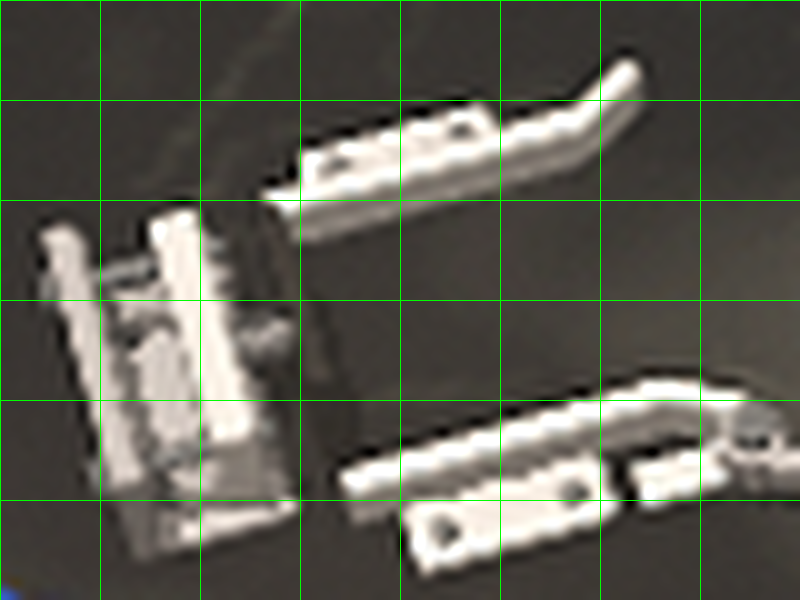

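View pics/scene0zz.png

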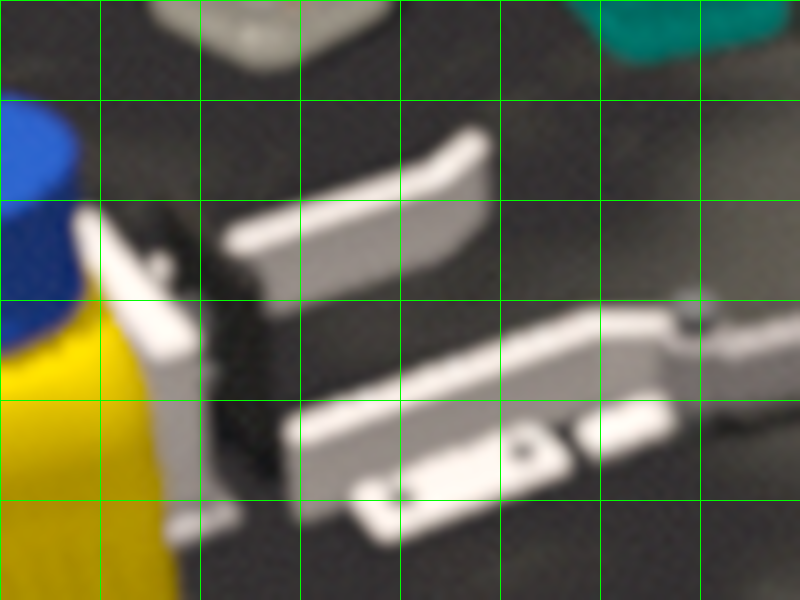

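```bash
python3 - <<'E'
from h import *
T=lambda u,v,z:ray("top",(178+(u+.5)/10-.5,198+(v+.5)/10-.5),z)[:2]
S=lambda u,v,z:ray("scene",(190+(u+.5)/8-.5,195+(v+.5)/8-.5),z)[:2]
# dock model points: centre lines of wall tops
obs=[((100,-46),T(275,203,30)),((0,-46),T(580,118,30)),((100,46),T(345,480,30)),((0,46),T(655,393,30)),((-18,68),T(755,415,42)),((-20,-57),T(628,70,30)),
((100,-46),S(232,240,30)),((0,-46),S(430,172,30)),((100,46),S(295,430,30)),((0,46),S(590,318,30)),((-18,68),S(695,303,42)),((-20,-57),S(475,140,30))]
A=np.array([o[0] for o in obs],float);B=np.array([o[1] for o in obs])
for sel in (slice(0,6),slice(6,12),slice(0,12)):
    a=A[sel];b=B[sel];ac=a-a.mean(0);bc=b-b.mean(0)
    U,_,Vt=np.linalg.svd(ac.T@bc);R=(U@Vt).T;t=b.mean(0)-R@a.mean(0)
    print("yaw",np.degrees(np.arctan2(R[1,0],R[0,0])).round(2),"o",t.round(1)); print((b-(a@R.T+t)).round(1).tolist())
print(((B-t)@R).round(1).tolist())
tip=np.array([415,-79.4]);print("tip dock",((tip-t)@R).round(1))
for n,c in(("near",(471,-94.6)),("left",(527,-87.5)),("right",(468,-156)),("cap",(498.5,-114))): print(n,((np.array(c)-t)@R).round(1))
E
```

```text
yaw 84.98 o [524.   55.9]
[[-1.0, -4.0], [-0.6, 0.6], [0.1, -0.9], [-0.0, 4.6], [1.8, -2.3], [-0.4, 2.1]]
yaw 83.35 o [522.5  51.6]
[[-4.4, -21.7], [2.5, 8.3], [-2.7, 1.2], [2.5, 3.9], [1.3, 0.8], [0.7, 7.5]]
yaw 84.19 o [523.3  53.8]
[[-1.6, -1.1], [0.2, 3.4], [-0.6, 0.7], [0.7, 6.1], [2.7, -1.1], [0.7, 5.0], [-3.8, -24.7], [1.7, 5.5], [-1.9, -0.4], [1.8, 2.4], [0.4, -0.3], [-0.4, 4.5]]
[[98.8, -44.6], [3.4, -45.9], [100.6, 46.7], [6.1, 46.0], [-18.8, 65.2], [-15.0, -57.2], [75.1, -44.7], [5.6, -47.1], [99.4, 47.8], [2.6, 44.4], [-18.3, 67.5], [-15.5, -56.2]]
tip dock [-143.4   94.2]
near [-152.9   37. ]
left [-140.2  -18. ]
right [-214.3   33.7]
cap [-169.4    7.7]
```

```bash
python3 - <<'E'
from h import *
o=np.array([524,56]);c,s=np.cos(np.radians(84.7)),np.sin(np.radians(84.7));R=np.array([[c,-s],[s,c]])
k=512/800
for n,u,v,z in(("tealL base nearcorners",410,287,0),("",447,287,0),("teal R",524,283,0),("",562,285,0),("pip tip",472,397,0),("pip end",575,375,15),("vials",597,362,0),("yellow",262,465,0),("yellow",303,463,0),("yellowcap",271,412,205),("tealLcap",431,220,205),("tealRcap",559,222,205),("beaker",288,292,0),("short",352,272,0),("vial",217,350,0)):
    w=ray("top",(u*k,v*k),z)[:2]; print(n,w.round(),((w-o)@R).round())
st=env.state();print(st["ee_rot"])
E
```

```text
tealL base nearcorners [633. -64.] [-109. -120.]
 [ 605. -133.] [-181.  -98.]
teal R [ 554. -282.] [-334.  -62.]
 [ 521. -352.] [-406.  -35.]
pip tip [372. -82.] [-151.  138.]
pip end [ 335. -278.] [-350.  158.]
vials [ 346. -336.] [-407.  141.]
yellow [398. 328.] [260. 151.]
yellow [373. 258.] [187. 169.]
yellowcap [414. 276.] [209. 130.]
tealLcap [ 649. -105.] [-149. -139.]
tealRcap [ 558. -317.] [-369.  -69.]
beaker [715. 170.] [ 131. -180.]
short [710.  33.] [  -5. -187.]
vial [647. 339.] [293. -97.]
[-1.79908479e+02  1.63124864e-04  1.65858864e+02]
```

```bash
python3 -m creep '{"offset":[[0,0,-0.03],[0,0,-0.03],[0,0,-0.03],[0,0,0],[0,0,0]],"rotation":[[0,0,10.2],[0,0,10.2],[0,0,10.2],[0,0,10.2],[0,0,10.2]]}' 0.55 ; python3 -m creep '{"offset":[[0,0,0],[0,0,0],[0,0,0]],"rotation":[[0,0,10.2],[0,0,10.2],[0,0,10]]}'
cat >> h.py <<'E'
from scipy.spatial.transform import Rotation as Ro
O=np.array([524.,56.,0]);YD=84.7
RD=Ro.from_euler('z',YD,degrees=True).as_matrix()
def w2d(p): return RD.T@(np.asarray(p,float)-O)
def d2w(p): return O+RD@np.asarray(p,float)
def rep(target=None,tilt=None):
    s=env.state();R=Ro.from_euler('xyz',s["ee_rot"],degrees=True).as_matrix();p=np.array(s["ee_pos"])
    print("t",round(s["time_s"],2),"world",p.round(1),"dock",w2d(p).round(1),"F dock",(RD.T@np.array(s["force"])).round(2),"w",round(s["gripper_width"],1),"q",np.round(s["qpos"],0))
    print("tool axes in dock (cols)",(RD.T@R).round(3).tolist())
    if target is not None: print("tool offset mm",(R.T@(d2w(target)-p)).round(1))
    if tilt is not None:
        a=np.radians(tilt);G=RD@np.array([[np.cos(a),0,np.sin(a)],[0,-1,0],[np.sin(a),0,-np.cos(a)]])
        print("rotvec tool",Ro.from_matrix(R.T@G).as_rotvec(degrees=True).round(2))
    return s
E
python3 -c "
from h import *
rep((-235,18,310),22)"
```

```text
time_s: 0.72
ee_pos: [140.4, 557.5, 304.0]
ee_rot: [-180.0, 0.0, 114.5]
force: [0.0, 0.2, -0.4]
gripper_width: 44.2
time_s: 1.1
ee_pos: [140.4, 557.3, 303.4]
ee_rot: [-180.0, 0.1, 84.1]
force: [-0.0, -0.1, 0.3]
gripper_width: 41.0
t 1.1 world [140.4 557.3 303.4] dock [463.8 428.3 303.4] F dock [-0.09  0.04  0.26] w 41.0 q [75. 16. 80.  0. 84. 81.]
tool axes in dock (cols) [[1.0, -0.01, -0.001], [-0.01, -1.0, 0.0], [-0.001, -0.0, -1.0]]
tool offset mm [-694.6  417.2   -5.9]
rotvec tool [ 0.1  22.06 -0.57]
```

```bash
for i in 1 2; do python3 -m creep '{"offset":[[-0.0495,0.0298,0],[-0.0495,0.0298,0],[-0.0495,0.0298,0],[-0.0495,0.0298,0],[-0.0495,0.0298,0]],"rotation":[[0,0,0],[0,0,0],[0,0,0],[0,0,0],[0,0,0]]}'; done; python3 -m creep '{"offset":[[-0.0495,0.0298,0],[-0.0495,0.0298,0],[-0.0495,0.0298,0],[0,0,0]],"rotation":[[0,0,0],[0,0,0],[0,0,0],[0,0,0]]}'
python3 -c "
from h import *
rep((-235,18,310),22)"
```

```text
time_s: 1.72
ee_pos: [265.2, 295.0, 303.7]
ee_rot: [180.0, 0.0, 84.5]
force: [0.8, -0.1, -0.0]
gripper_width: 40.9
time_s: 2.35
ee_pos: [389.6, 34.3, 303.8]
ee_rot: [180.0, -0.0, 84.4]
force: [1.1, 0.1, 0.6]
gripper_width: 41.0
time_s: 2.85
ee_pos: [464.8, -123.3, 302.7]
ee_rot: [-179.9, 0.0, 84.2]
force: [-0.8, 0.7, 0.0]
gripper_width: 41.0
t 2.85 world [ 464.8 -123.3  302.7] dock [-184.    42.4  302.7] F dock [0.66 0.83 0.01] w 41.0 q [-16.   7.  92.  -0.  81. -10.]
tool axes in dock (cols) [[1.0, -0.009, -0.0], [-0.009, -1.0, 0.002], [-0.0, -0.002, -1.0]]
tool offset mm [-50.8  24.9  -7.3]
rotvec tool [ 0.   22.02 -0.53]
```

```bash
python3 -m creep '{"offset":[[-0.026,0.0125,0],[-0.026,0.0125,0],[0,0,0],[0,0,0]],"rotation":[[0,7.4,-0.2],[0,7.4,-0.2],[0,7.3,0],[0,0,0]]}'
python3 -c "
from h import *
rep((-236,18,230),22)
for n in ('top','scene'):
    f=grab_frame(n);cv2.imwrite(f'pics/{n}1.png',cv2.resize(f[:,:,::-1],(800,600)))"
```

```text
time_s: 3.35
ee_pos: [483.3, -175.0, 299.1]
ee_rot: [-179.8, -22.2, 84.6]
force: [0.8, 0.6, -0.4]
gripper_width: 41.1
t 3.35 world [ 483.3 -175.   299.1] dock [-233.8   19.2  299.1] F dock [ 0.67 -0.77 -0.38] w 41.1 q [-34.  15.  85.  19.  90. -30.]
tool axes in dock (cols) [[0.926, 0.0, 0.377], [-0.001, -1.0, 0.002], [0.377, -0.003, -0.926]]
tool offset mm [-28.1   1.4  63.2]
rotvec tool [-0.14 -0.15 -0.05]
```

View pics/scene1.png

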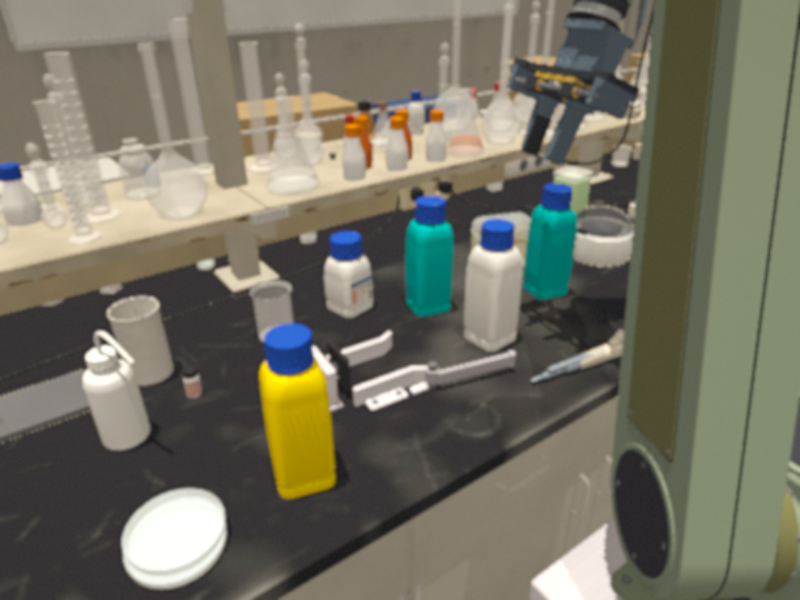

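View pics/top1.png

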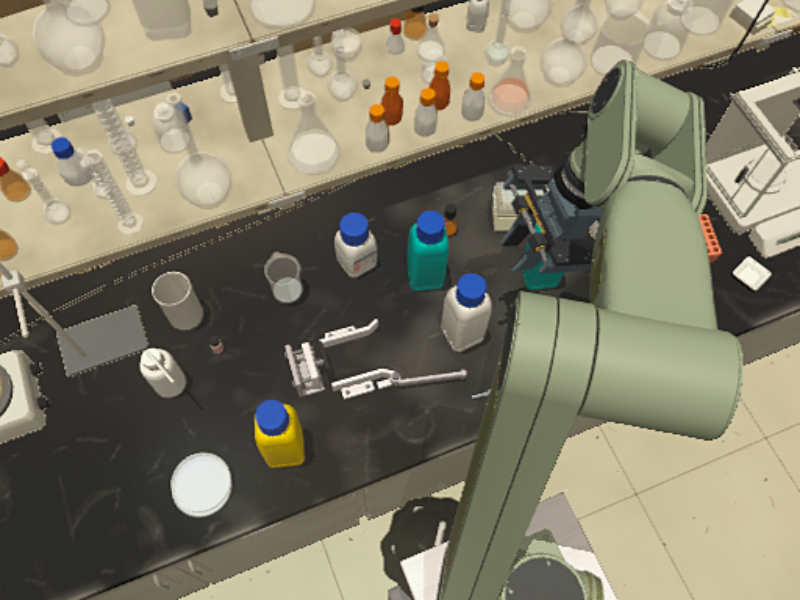

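```bash
python3 -c "
from h import *
rep((-238,19,140),22)"
python3 -m creep '{"offset":[[-0.016,0,0.036],[-0.016,0,0.037],[-0.016,0,0.037],[-0.016,0,0.037],[0,0,0]],"rotation":[[0,0,0],[0,0,0],[0,0,0],[0,0,0],[0,0,0]]}'
python3 -c "
from h import *
rep((-238,19,27),22)
for n in ('top','scene'):
    f=grab_frame(n);cv2.imwrite(f'pics/{n}2.png',cv2.resize(f[100:300,200:466,::-1],(798,600),interpolation=cv2.INTER_CUBIC))"
```

```text
t 3.45 world [ 483.7 -173.3  300.6] dock [-232.    19.   300.6] F dock [ 0.45 -0.2  -0.42] w 41.0 q [-33.  15.  85.  19.  90. -30.]
tool axes in dock (cols) [[0.927, 0.003, 0.375], [0.003, -1.0, 0.001], [0.375, 0.0, -0.927]]
tool offset mm [-6.580e+01 -1.000e-01  1.467e+02]
rotvec tool [-0.05 -0.05  0.19]
time_s: 4.08
ee_pos: [482.3, -175.6, 139.1]
ee_rot: [-179.8, -22.2, 84.9]
force: [0.1, 1.1, 0.6]
gripper_width: 41.1
t 4.08 world [ 482.3 -175.6  139.1] dock [-234.4   20.1  139.1] F dock [ 1.07 -0.    0.61] w 41.1 q [-34.  22. 100.  20.  71. -38.]
tool axes in dock (cols) [[0.926, 0.006, 0.378], [0.004, -1.0, 0.005], [0.378, -0.004, -0.926]]
tool offset mm [-45.7   1.5 102.5]
rotvec tool [-0.31 -0.2   0.21]
```

View pics/scene2.png

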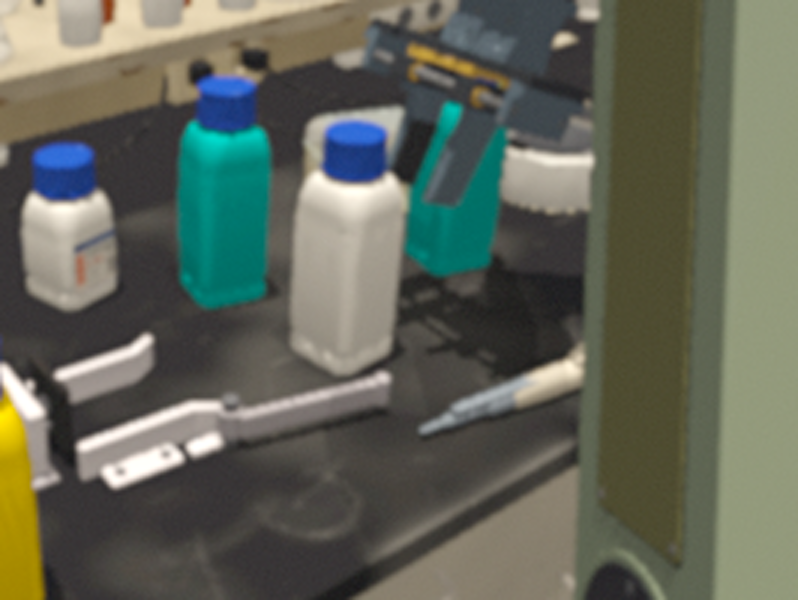

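View pics/top2.png

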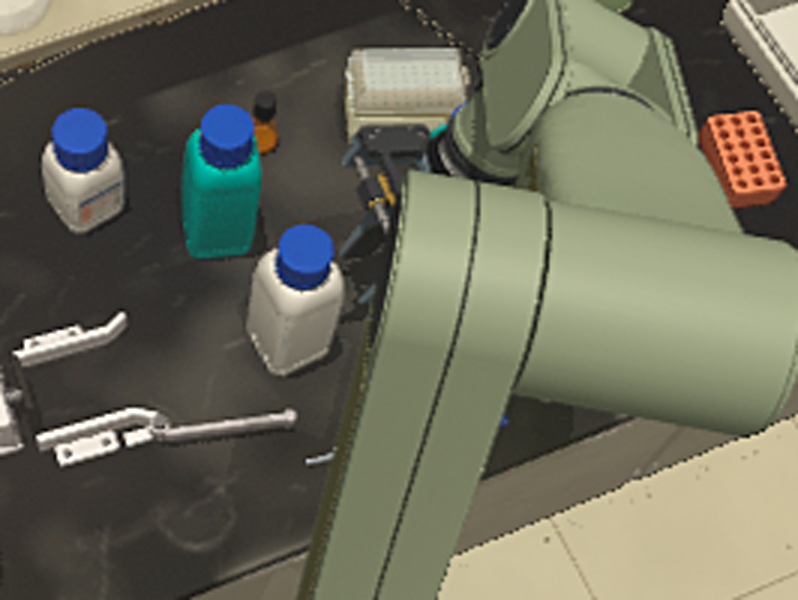

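```bash
python3 -m creep '{"offset":[[-0.0125,0,0.0235],[-0.011,0,0.0235],[-0.011,0,0.0235],[0,0,0]],"rotation":[[0,0,0],[0,0,0],[0,0,0],[0,0,0]]}'
python3 -c "
from h import *
rep((-238,19,27),22)
for n in ('top','scene'):
    f=grab_frame(n);cv2.imwrite(f'pics/{n}3.png',cv2.resize(f[100:300,200:466,::-1],(798,600),interpolation=cv2.INTER_CUBIC))"
```

```text
time_s: 4.68
ee_pos: [483.6, -183.4, 62.8]
ee_rot: [179.9, -22.1, 84.9]
force: [0.1, 0.5, 1.3]
gripper_width: 41.2
t 4.67 world [ 483.6 -183.4   62.8] dock [-242.1   18.1   62.8] F dock [ 0.48 -0.02  1.27] w 41.2 q [-34.  27. 104.  22.  62. -42.]
tool axes in dock (cols) [[0.927, 0.003, 0.376], [0.003, -1.0, 0.0], [0.376, 0.001, -0.927]]
tool offset mm [-9.7 -0.9 34.7]
rotvec tool [-0.01 -0.1   0.2 ]
```

View pics/scene3.png

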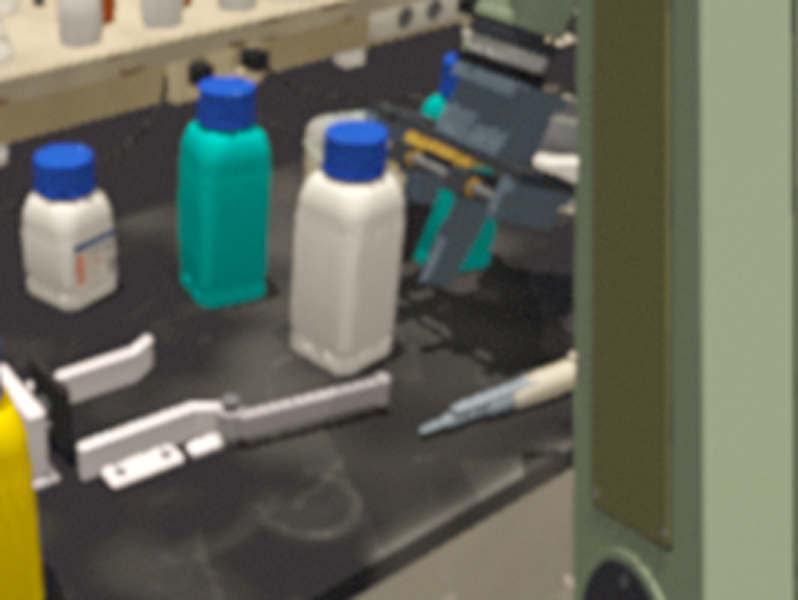

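View pics/top3.png

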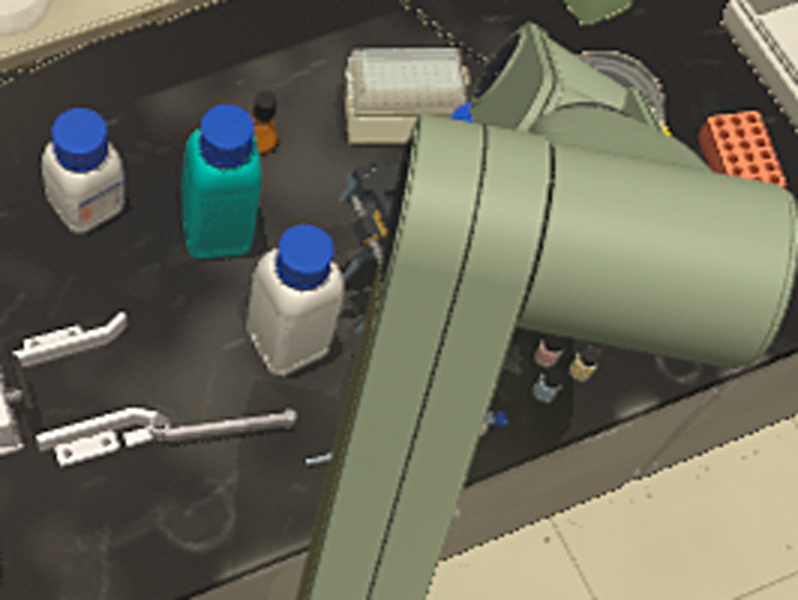

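```bash
python3 -m creep '{"offset":[[-0.0055,0,0.0185],[-0.0045,-0.001,0.0165],[0,0,0],[0,0,0]],"rotation":[[0,0,0],[0,0,0],[0,0,0],[0,0,0]]}'
python3 -c "
from h import *
rep((-218,15,27),22)"
```

```text
time_s: 5.28
ee_pos: [483.8, -180.2, 27.3]
ee_rot: [179.8, -22.0, 84.9]
force: [-0.6, -0.3, -0.0]
gripper_width: 41.4
t 5.28 world [ 483.8 -180.2   27.3] dock [-238.9   18.2   27.3] F dock [-0.31  0.57 -0.05] w 41.4 q [-34.  29. 107.  23.  57. -44.]
tool axes in dock (cols) [[0.927, 0.003, 0.375], [0.004, -1.0, -0.002], [0.375, 0.004, -0.927]]
tool offset mm [19.3  3.3  8.1]
rotvec tool [ 0.13 -0.04  0.22]
```

```bash
python3 -m creep '{"offset":[[0.0056,0,0.00225],[0.0056,0,0.00225],[0.0046,0,0.0019],[0.0046,0,0.0019],[0,0,0]],"rotation":[[0,0,0],[0,0,0],[0,0,0],[0,0,0],[0,0,0]]}'; python3 -c "
from h import *
rep()"
python3 -m creep '{"offset":[[0.0056,0,0.00225],[0.0056,0,0.00225],[0.0056,0,0.00225],[0.0056,0,0.00225]],"rotation":[[0,0,0],[0,0,0],[0,0,0],[0,0,0]]}'
python3 -c "
from h import *
rep()
for n in ('top','scene'):
    f=grab_frame(n);cv2.imwrite(f'pics/{n}4.png',cv2.resize(f[100:300,200:466,::-1],(798,600),interpolation=cv2.INTER_CUBIC))"
```

```text
time_s: 5.9
ee_pos: [486.1, -158.7, 26.3]
ee_rot: [179.7, -22.0, 84.9]
force: [1.1, -3.0, 1.4]
gripper_width: 41.4
t 5.9 world [ 486.1 -158.7   26.3] dock [-217.3   17.9   26.3] F dock [-2.87 -1.42  1.37] w 41.4 q [-32.  29. 108.  24.  56. -43.]
tool axes in dock (cols) [[0.927, 0.002, 0.374], [0.003, -1.0, -0.003], [0.374, 0.004, -0.927]]
time_s: 6.4
ee_pos: [488.1, -134.9, 26.2]
ee_rot: [179.8, -22.0, 84.9]
force: [1.8, -5.5, 1.4]
gripper_width: 41.2
t 6.4 world [ 488.1 -134.9   26.2] dock [-193.4   18.1   26.2] F dock [-5.28 -2.32  1.36] w 41.2 q [-30.  28. 109.  25.  54. -41.]
tool axes in dock (cols) [[0.927, 0.002, 0.374], [0.003, -1.0, -0.003], [0.374, 0.004, -0.927]]
```

View pics/scene4.png

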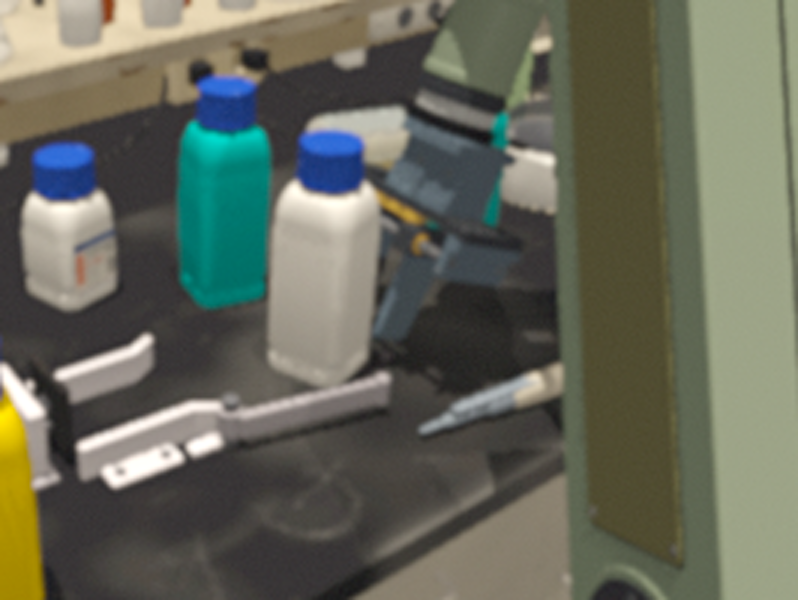

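View pics/top4.png

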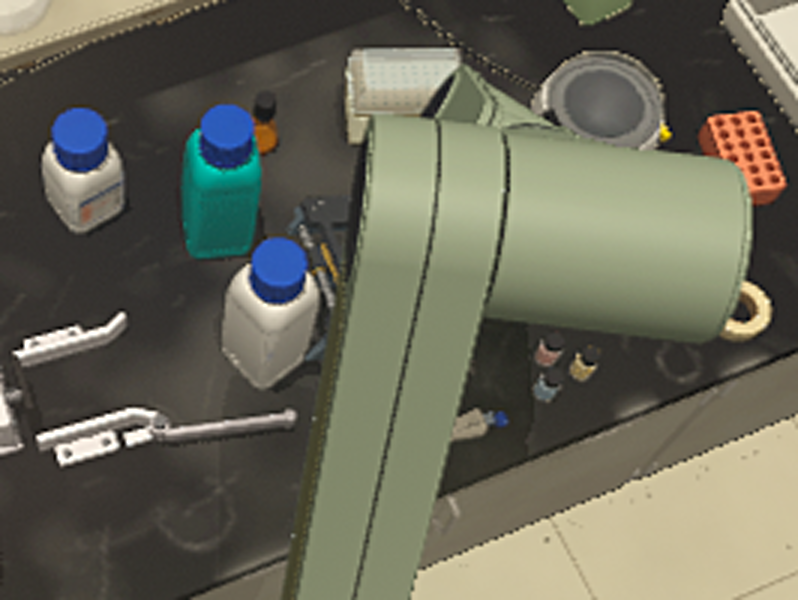

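```bash
cat > m.py <<'E'
from h import *
# cap top centre + base corners from crop pixels
def C(n,u,v,z): return w2d(ray(n,(200+(u+.5)/3-.5,100+(v+.5)/3-.5),z)).round(1)[:2]
E
python3 -c "
from m import *
print('initial cap check', C('top',306,243,205))
print('cap',C('top',279,257,205),'near',C('top',266,388,0),'left',C('top',226,350,0),'right',C('top',315,372,0))
print('scene cap',C('scene',331,140,205),'near',C('scene',326,385,0),'left',C('scene',269,363,0),'right',C('scene',370,362,0))
"
```

```text
initial cap check [-176.3    1.3]
cap [-148.3    7.7] near [-137.8   50.6] left [-112.    -0.9] right [-191.2   48.4]
scene cap [-146.    12.1] near [-131.8   45.1] left [-110.1   -6.4] right [-185.2   37.2]
```

```bash
python3 -m creep '{"offset":[[-0.012,0,-0.0048],[-0.012,0,-0.0048],[0,-0.009,0],[0,-0.009,0],[0,0,0]],"rotation":[[0,0,0],[0,0,0],[0,0,0],[0,0,0],[0,0,0]]}' 1.0 20
python3 -m creep '{"offset":[[0.0056,0,0.00225],[0.0056,0,0.00225],[0.0056,0,0.00225],[0.0056,0,0.00225]],"rotation":[[0,0,0],[0,0,0],[0,0,0],[0,0,0]]}'
python3 -c "
from h import *
rep()
for n in ('top','scene'):
    f=grab_frame(n);cv2.imwrite(f'pics/{n}5.png',cv2.resize(f[100:300,200:466,::-1],(798,600),interpolation=cv2.INTER_CUBIC))"
```

```text
time_s: 7.12
ee_pos: [465.2, -157.2, 25.7]
ee_rot: [-180.0, -22.2, 84.8]
force: [0.1, -0.3, -0.6]
gripper_width: 0.0
time_s: 7.62
ee_pos: [468.9, -134.3, 25.8]
ee_rot: [179.9, -22.0, 85.0]
force: [-1.3, -4.3, 0.9]
gripper_width: 0.4
t 7.62 world [ 468.9 -134.3   25.8] dock [-194.6   37.3   25.8] F dock [-4.4   0.85  0.9 ] w 0.4 q [-31.  27. 112.  25.  54. -43.]
tool axes in dock (cols) [[0.927, 0.004, 0.374], [0.004, -1.0, -0.0], [0.374, 0.002, -0.927]]
```

View pics/scene5.png

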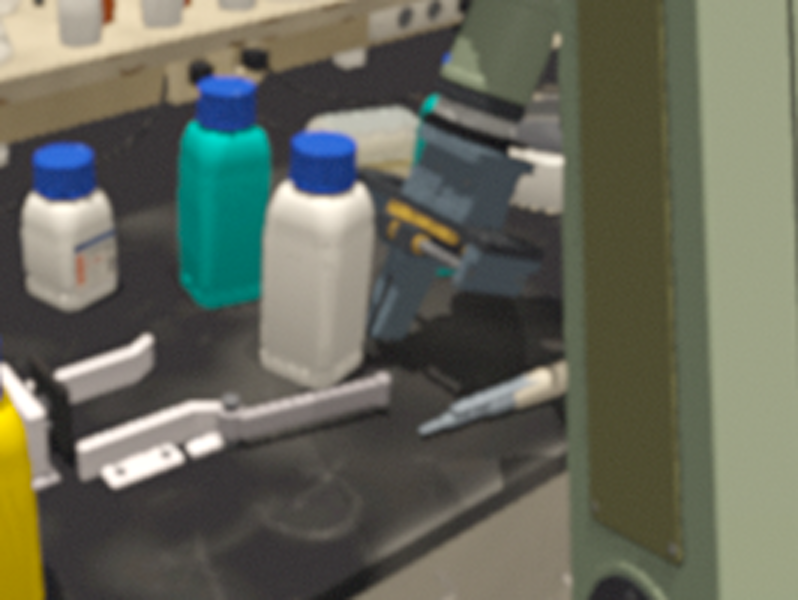

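View pics/top5.png

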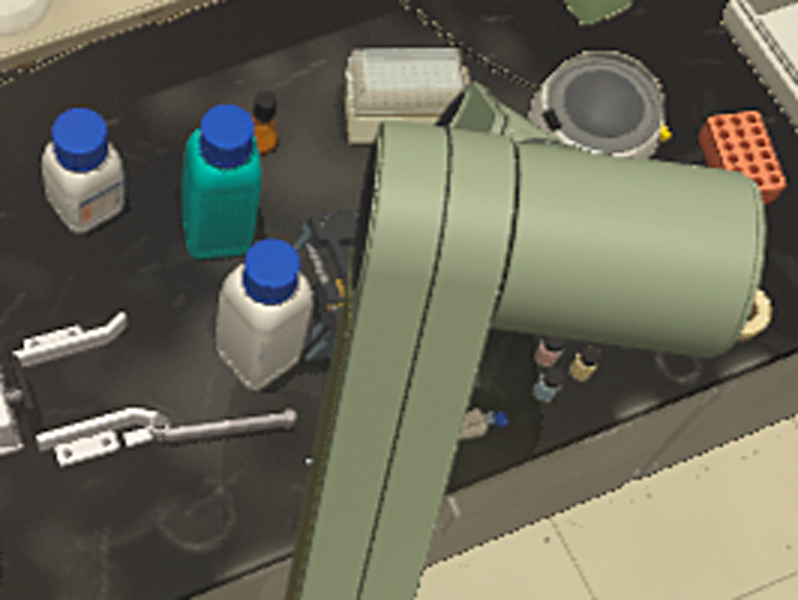

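```bash
python3 - <<'E'
import cv2
for n,(u,v) in (("top",(210,230)),("scene",(245,120))):
    a=cv2.imread(f"pics/{n}5.png")[v:v+175,u:u+150]
    cv2.imwrite(f"pics/{n}5b.png",cv2.resize(a,None,fx=3.4,fy=3.4,interpolation=cv2.INTER_CUBIC))
a=cv2.imread("pics/top5b.png");b=cv2.imread("pics/scene5b.png");h=min(len(a),len(b))
import numpy as np
c=np.hstack([a[:h],b[:h]])[:, :]
c=cv2.resize(c,(800,int(800*c.shape[0]/c.shape[1])));cv2.imwrite("pics/both5.png",c);print(c.shape, a.shape)
E
```

```text
(466, 800, 3) (595, 510, 3)
```

View pics/both5.png

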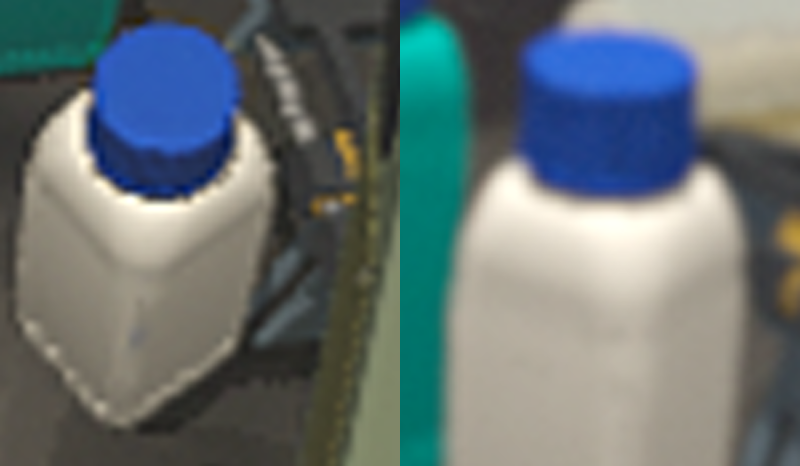

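```bash
python3 - <<'E'
from m import *
f=lambda u,v,z=0:C('top',210+u/2.667,230+v/2.667,z)
a,b,c,d=f(25,325),f(90,410),f(150,415),f(230,353)
print(a,b,c,d,"cap",f(167,87,205))
e=a-b;g=d-c;print("yaw from left edge",np.degrees(np.arctan2(e[0],-e[1])),"right",np.degrees(np.arctan2(-g[1],-g[0])))
E
```

```text
[-104.9   -0.9] [-117.7   39.7] [-138.8   48.2] [-176.4   32.8] cap [-141.    11.4]
yaw from left edge 17.49854843726181 right 22.27275352933375
```

```bash
python3 -m creep '{"offset":[[0.0056,0,0.00225],[0.0056,0,0.00225],[0.0056,0,0.00225],[0,0,0]],"rotation":[[0,0,0],[0,0,0],[0,0,0],[0,0,0]]}'
cat > snap.py <<'E'
import sys
from h import *
i=sys.argv[1]
rep()
f=grab_frame('top');cv2.imwrite(f'pics/raw_top{i}.png',f[:,:,::-1]);u,v=int(sys.argv[2]),int(sys.argv[3])
cv2.imwrite(f'pics/b{i}.png',cv2.resize(f[v:v+75,u:u+100,::-1],(800,600),interpolation=cv2.INTER_CUBIC))
E
python3 snap.py 6 250 170
```

```text
time_s: 8.22
ee_pos: [469.9, -114.9, 25.8]
ee_rot: [-180.0, -22.2, 84.9]
force: [-3.0, -2.0, -0.3]
gripper_width: 0.4
t 8.22 world [ 469.9 -114.9   25.8] dock [-175.1   38.1   25.8] F dock [-2.28  2.81 -0.31] w 0.4 q [-29.  27. 113.  26.  53. -42.]
tool axes in dock (cols) [[0.926, 0.003, 0.377], [0.003, -1.0, 0.001], [0.377, -0.0, -0.926]]
```

View pics/b6.png

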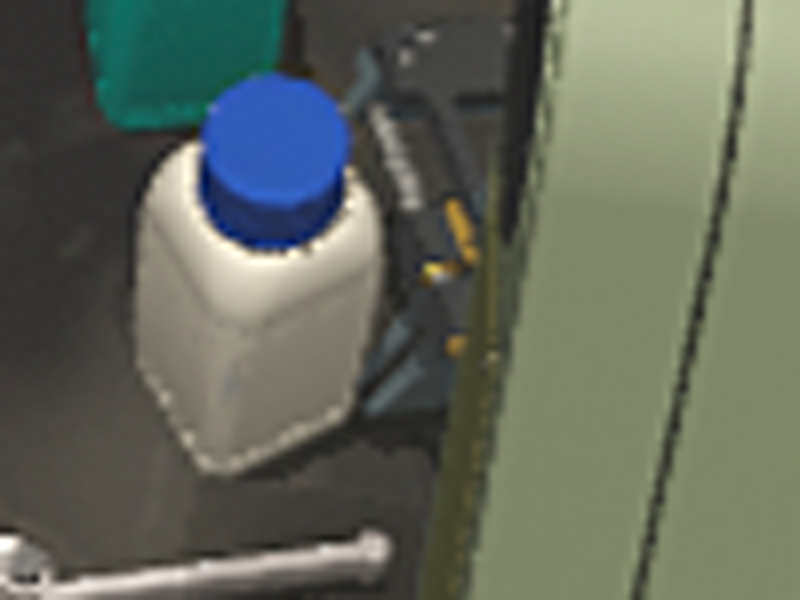

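```bash
cat > bm.py <<'E'
from h import *
def bottle(u0,v0,L1,L2,R1,R2,cap=None,s=8):
    f=lambda p,z=0:w2d(ray('top',(u0+(p[0]+.5)/s-.5,v0+(p[1]+.5)/s-.5),z))[:2]
    a,b,c,d=map(f,(L1,L2,R1,R2));e=a-b;g=d-c
    y1=np.degrees(np.arctan2(e[0],-e[1]));y2=np.degrees(np.arctan2(-g[1],-g[0]));y=np.radians((y1+y2)/2)
    n=np.array([np.cos(y),np.sin(y)]);m=np.array([-n[1],n[0]])
    cc=n*((a+b)/2@n-34.5)+m*((c+d)/2@m-34.5)
    print("yaw",round(y1,1),round(y2,1),"centre",cc.round(1),"cap",f(cap,205).round(1) if cap else "")
E
python3 -c "
from bm import *
bottle(250,170,(145,368),(190,450),(245,470),(345,412),(275,137))"
```

```text
yaw 9.1 14.8 centre [-128.1    2.1] cap [-124.5    4.8]
```

```bash
python3 -m creep '{"offset":[[-0.012,0,-0.0048],[-0.007,0.011,-0.0028],[0,0.012,0],[0,0.011,0],[0,0,0]],"rotation":[[0,0,0],[0,0,0],[0,0,0],[0,0,0],[0,0,0]]}' 0.55
python3 -m creep '{"offset":[[0.0074,0,0.003],[0.0074,0,0.003],[0.0056,0,0.00225],[0.0056,0,0.00225],[0.0056,0,0.00225]],"rotation":[[0,0,0],[0,0,0],[0,0,0],[0,0,0],[0,0,0]]}'
python3 -m creep '{"offset":[[0.0056,0,0.00225],[0.0056,0,0.00225]],"rotation":[[0,0,0],[0,0,0]]}'
python3 snap.py 7 240 170
```

```text
time_s: 8.9
ee_pos: [503.5, -139.1, 25.7]
ee_rot: [179.9, -22.1, 84.9]
force: [0.5, 0.8, 0.7]
gripper_width: 41.2
time_s: 9.52
ee_pos: [505.1, -105.1, 25.8]
ee_rot: [180.0, -22.1, 84.9]
force: [-0.8, -5.0, 0.2]
gripper_width: 41.0
time_s: 9.78
ee_pos: [507.1, -93.1, 26.0]
ee_rot: [179.9, -22.1, 84.9]
force: [-0.4, -3.3, -1.0]
gripper_width: 40.9
t 9.78 world [507.1 -93.1  26. ] dock [-150.1    3.    26. ] F dock [-3.34  0.13 -0.96] w 40.9 q [-25.  28. 110.  26.  53. -38.]
tool axes in dock (cols) [[0.927, 0.002, 0.376], [0.003, -1.0, -0.001], [0.376, 0.002, -0.927]]
```

View pics/b7.png

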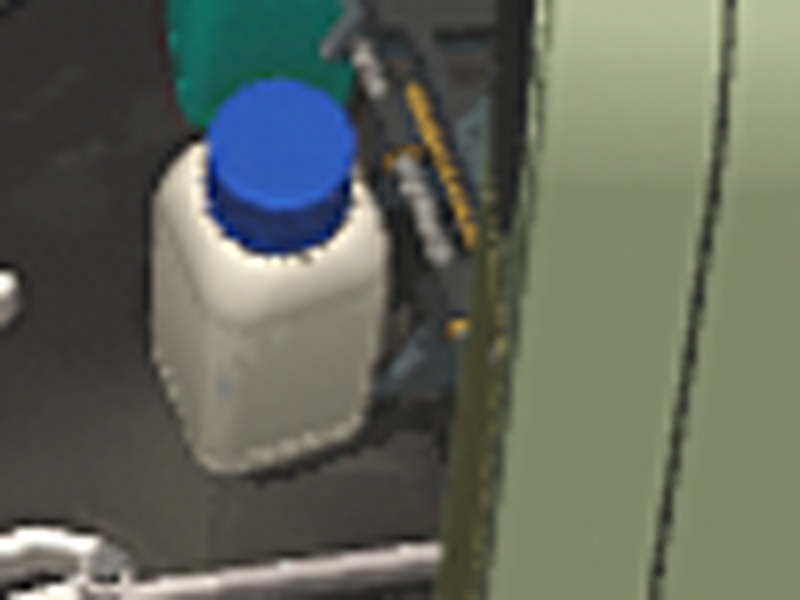

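```bash
python3 -c "
from bm import *
bottle(240,170,(160,365),(190,440),(245,466),(345,433),(281,142))
f=lambda u,v,z:w2d(ray('top',(240+u/8,170+v/8),z)).round(1)
print(f(335,50,110),f(215,120,0))"
```

```text
yaw 2.8 2.7 centre [-103.    -4.3] cap [-100.    -0.6]
[-151.2  -73.5  110. ] [-121.1 -111.2    0. ]
```

```bash
python3 -m creep '{"offset":[[0.0093,-0.0005,0.0038],[0.0093,-0.0005,0.0038],[0.0093,-0.0005,0.0038],[0.0093,-0.0005,0.0038],[0.0093,0,0.0038]],"rotation":[[0,0,0],[0,0,0],[0,0,0],[0,0,0],[0,0,0]]}'
python3 snap.py 8 210 175
```

```text
time_s: 10.45
ee_pos: [509.0, -42.3, 25.9]
ee_rot: [179.9, -22.1, 84.9]
force: [-0.1, -5.2, 0.9]
gripper_width: 41.1
t 10.45 world [509.  -42.3  25.9] dock [-99.3   5.9  25.9] F dock [-5.19 -0.39  0.92] w 41.1 q [-20.  27. 112.  28.  51. -35.]
tool axes in dock (cols) [[0.927, 0.003, 0.376], [0.003, -1.0, 0.0], [0.376, 0.001, -0.927]]
```

View pics/b8.png

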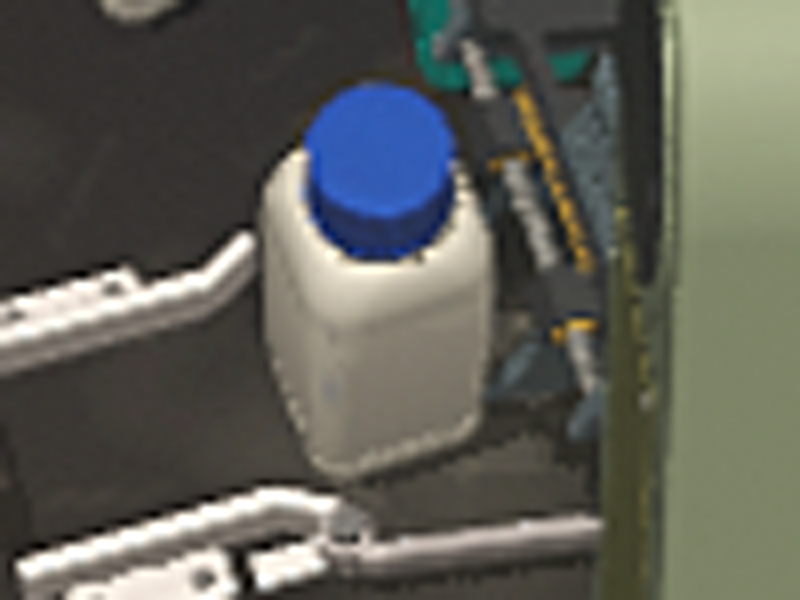

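```bash
python3 -c "
from bm import *
bottle(210,175,(272,370),(305,448),(360,468),(460,435),(380,145))
f=lambda u,v,z:w2d(ray('top',(210+u/8,175+v/8),z)).round(1)
print(f(20,340,30),f(200,290,30),f(245,245,30),f(30,572,30),f(265,498,30),f(348,522,42))"
```

```text
yaw 4.7 2.7 centre [-51.   -1.6] cap [-49.8   1.1]
[ 74.4 -39.6  30. ] [  4.  -39.8  30. ] [-17.6 -52.8  30. ] [94.8 50.6 30. ] [ 4.4 47.7 30. ] [-20.7  69.8  42. ]
```

```bash
python3 -m creep '{"offset":[[0.0083,0,0.0034],[0.0083,0,0.0034],[0.0083,0,0.0034],[0.0083,0,0.0034]],"rotation":[[0,0,0],[0,0,0],[0,0,0],[0,0,0]]}'
python3 -m creep '{"offset":[[0.0074,0,0.003],[0.0074,0,0.003],[0.0074,0,0.003]],"rotation":[[0,0,0],[0,0,0],[0,0,0]]}'
python3 snap.py 9 200 175
```

```text
time_s: 11.0
ee_pos: [512.2, -6.9, 25.7]
ee_rot: [179.9, -22.1, 84.9]
force: [0.0, -4.2, 1.6]
gripper_width: 41.1
time_s: 11.38
ee_pos: [514.3, 17.0, 25.7]
ee_rot: [180.0, -22.1, 84.9]
force: [-1.3, -4.9, 1.4]
gripper_width: 41.0
t 11.38 world [514.3  17.   25.7] dock [-39.7   6.1  25.7] F dock [-4.97  0.86  1.38] w 41.0 q [-13.  26. 113.  30.  48. -30.]
tool axes in dock (cols) [[0.927, 0.003, 0.376], [0.003, -1.0, 0.0], [0.376, 0.001, -0.927]]
```

View pics/b9.png

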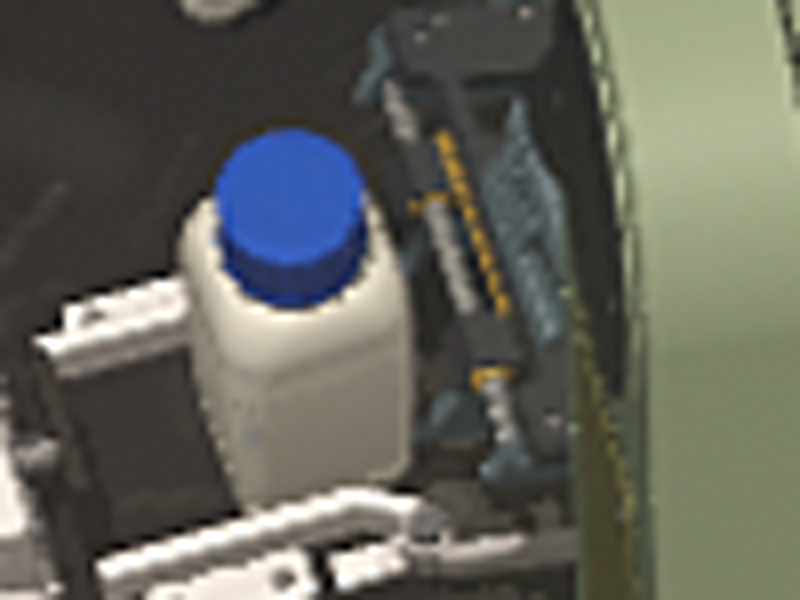

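```bash
python3 -m creep '{"offset":[[-0.0056,0,-0.00225],[0,0.004,0],[0.0037,0,0.0015]],"rotation":[[0,0,0],[0,0,0],[0,0,0]]}' 0.7
python3 -m creep '{"offset":[[0.0056,0,0.00225],[0.0056,0,0.00225],[0.0056,0,0.00225],[0.0056,0,0.00225]],"rotation":[[0,0,0],[0,0,0],[0,0,0],[0,0,0]]}'; python3 -c "
from h import *
rep()"
```

```text
time_s: 11.8
ee_pos: [518.5, 14.2, 25.7]
ee_rot: [180.0, -22.1, 84.8]
force: [0.2, -0.1, -0.3]
gripper_width: 27.1
time_s: 12.3
ee_pos: [520.5, 38.5, 25.7]
ee_rot: [179.9, -22.1, 84.9]
force: [-1.2, -4.3, 0.6]
gripper_width: 26.9
t 12.3 world [520.5  38.5  25.7] dock [-17.8   1.9  25.7] F dock [-4.35  0.79  0.55] w 26.9 q [-11.  26. 113.  31.  47. -28.]
tool axes in dock (cols) [[0.927, 0.003, 0.376], [0.003, -1.0, -0.0], [0.376, 0.001, -0.927]]
```

```bash
for i in 1 2 3 4; do python3 -m creep '{"offset":[[0.0019,0,0.00075],[0.0019,0,0.00075]],"rotation":[[0,0,0],[0,0,0]]}' >/dev/null; python3 -c "
from h import *
rep()"|head -1; done
```

```text
t 12.55 world [520.7  42.4  25.8] dock [-13.8   2.   25.8] F dock [-3.26 -0.32  0.73] w 27.8 q [-11.  26. 113.  31.  47. -28.]
t 12.8 world [521.1  46.4  25.9] dock [-9.8  2.  25.9] F dock [-4.16 -0.87 -0.56] w 27.7 q [-10.  26. 113.  31.  47. -28.]
t 13.05 world [521.5  50.6  25.9] dock [-5.6  2.  25.9] F dock [-4.42 -0.39  0.25] w 27.0 q [-10.  26. 113.  31.  47. -27.]
t 13.3 world [521.8  54.7  26. ] dock [-1.5  2.1 26. ] F dock [-4.33  0.01 -0.86] w 27.3 q [ -9.  26. 113.  31.  47. -27.]
```

```bash
for i in 1 2 3; do python3 -m creep '{"offset":[[0.0014,0,0.00057]],"rotation":[[0,0,0]]}' >/dev/null; python3 -c "
from h import *
rep()"|head -1; done
```

```text
t 13.43 world [522.   56.2  26. ] dock [-0.   2.1 26. ] F dock [-3.67  0.4   0.01] w 27.3 q [ -9.  26. 113.  31.  47. -27.]
t 13.55 world [522.1  57.7  26. ] dock [ 1.5  2.1 26. ] F dock [-3.13  0.07  0.16] w 27.5 q [ -9.  26. 113.  31.  46. -27.]
t 13.68 world [522.2  59.1  26. ] dock [ 3.  2. 26.] F dock [-3.58 -0.18 -0.64] w 27.3 q [ -9.  26. 113.  31.  46. -27.]
```

```bash
for i in 1 2 ; do python3 -m creep '{"offset":[[0.0014,0,0.00057]],"rotation":[[0,0,0]]}' >/dev/null; python3 -c "
from h import *
rep()"|head -1; done
```

```text
t 13.8 world [522.4  60.6  26. ] dock [ 4.5  2.1 26. ] F dock [-4.15 -0.11 -1.09] w 27.5 q [ -9.  26. 113.  31.  46. -26.]
t 13.93 world [522.5  62.2  25.9] dock [ 6.   2.1 25.9] F dock [-3.86  0.34 -1.31] w 27.1 q [ -8.  26. 113.  31.  46. -26.]
```

```bash
for i in 1 2 ; do python3 -m creep '{"offset":[[0.0014,0,0.00057]],"rotation":[[0,0,0]]}' >/dev/null; python3 -c "
from h import *
rep()"|head -1; done
```

```text
t 14.05 world [522.6  63.7  26. ] dock [ 7.5  2.1 26. ] F dock [-2.7   0.7  -1.32] w 27.4 q [ -8.  26. 113.  31.  46. -26.]
t 14.18 world [522.8  65.2  26. ] dock [ 9.   2.1 26. ] F dock [-3.47 -0.27  0.25] w 27.5 q [ -8.  26. 113.  31.  46. -26.]
```

```bash
for i in 1 2 ; do python3 -m creep '{"offset":[[0.0014,0,0.00057]],"rotation":[[0,0,0]]}' >/dev/null; python3 -c "
from h import *
rep()"|head -1; done
```

```text
t 14.3 world [522.9  66.6  25.9] dock [10.5  2.1 25.9] F dock [-4.47 -0.03 -0.98] w 27.4 q [ -8.  26. 113.  31.  46. -26.]
t 14.43 world [523.2  67.7  25.8] dock [11.6  1.9 25.8] F dock [-6.53 -0.22 -1.84] w 27.8 q [ -8.  26. 113.  31.  46. -26.]
```

```bash
python3 -m creep '{"offset":[[0.0014,0,0.00057]],"rotation":[[0,0,0]]}' >/dev/null; python3 -c "
from h import *
rep()"|head -1
```

```text
t 14.55 world [523.5  68.6  25.7] dock [12.5  1.6 25.7] F dock [-8.61 -0.53 -0.47] w 27.2 q [ -8.  26. 113.  31.  46. -26.]
```

```bash
python3 -m creep '{"offset":[[0.0014,0,0.00057]],"rotation":[[0,0,0]]}' >/dev/null; python3 -c "
from h import *
rep()"|head -1
```

```text
t 14.68 world [523.7  69.5  25.7] dock [13.5  1.5 25.7] F dock [-11.86  -0.07   0.97] w 27.6 q [ -7.  26. 113.  31.  46. -26.]
```

```bash
python3 -m creep '{"offset":[[0.001,0,0.0004],[0,0,0],[0,0,0],[0,0,0]],"rotation":[[0,0,0],[0,0,0],[0,0,0],[0,0,0]]}'; python3 -c "
from h import *
rep()"|head -1
```

```text
time_s: 15.18
ee_pos: [524.0, 70.1, 25.7]
ee_rot: [179.8, -21.9, 85.0]
force: [-1.8, -12.7, 0.0]
gripper_width: 27.5
t 15.18 world [524.   70.1  25.7] dock [14.1  1.4 25.7] F dock [-1.284e+01  5.900e-01  1.000e-02] w 27.5 q [ -7.  26. 113.  31.  46. -25.]
```

```bash
python3 -m creep '{"offset":[[0.0006,0,0.0002],[0,0,0],[0,0,0],[0,0,0],[0,0,0]],"rotation":[[0,0,0],[0,0,0],[0,0,0],[0,0,0],[0,0,0]]}'; python3 -c "
from h import *
rep()"|head -1
python3 -m creep '{"offset":[[-0.0014,0,-0.00057],[-0.0014,0,-0.00057],[-0.0014,0,-0.00057],[-0.0014,0,-0.00057],[-0.0014,0,-0.00057]],"rotation":[[0,0,0],[0,0,0],[0,0,0],[0,0,0],[0,0,0]]}'; python3 -c "
from h import *
rep()"|head -1
```

```text
time_s: 15.8
ee_pos: [524.0, 70.5, 25.7]
ee_rot: [179.8, -21.9, 85.0]
force: [-1.6, -13.6, -0.2]
gripper_width: 27.2
t 15.8 world [524.   70.5  25.7] dock [14.4  1.3 25.7] F dock [-13.64   0.33  -0.19] w 27.2 q [ -7.  26. 113.  31.  46. -25.]
time_s: 16.42
ee_pos: [522.6, 65.7, 26.1]
ee_rot: [180.0, -22.1, 84.9]
force: [0.2, -0.8, -0.6]
gripper_width: 27.3
t 16.43 world [522.6  65.7  26.1] dock [ 9.5  2.3 26.1] F dock [-0.73 -0.23 -0.59] w 27.3 q [ -8.  26. 113.  31.  46. -26.]
```

```bash
python3 -m creep '{"offset":[[-0.0185,0,-0.0075],[-0.028,0,-0.011],[-0.028,0,-0.011],[-0.019,0,-0.0075],[0,0,0]],"rotation":[[0,0,0],[0,0,0],[0,0,0],[0,0,0],[0,0,0]]}'
python3 -m creep '{"offset":[[0.0105,0,-0.026],[0.0105,0,-0.026],[0,0,0]],"rotation":[[0,0,0],[0,0,0],[0,0,0]]}' 1.0
python3 snap.py 10 180 175
python3 -c "
from h import *
rep((-104,125,85),22)
f=grab_frame('scene');cv2.imwrite('pics/scene10.png',cv2.resize(f[100:300,150:416,::-1],(798,600),interpolation=cv2.INTER_CUBIC))"
```

```text
time_s: 17.05
ee_pos: [514.0, -35.7, 25.1]
ee_rot: [179.9, -22.1, 84.8]
force: [0.2, -1.1, 0.3]
gripper_width: 27.5
time_s: 17.42
ee_pos: [514.9, -34.3, 83.0]
ee_rot: [179.7, -22.1, 85.0]
force: [0.3, -1.2, -0.2]
gripper_width: 1.4
t 17.43 world [514.9 -34.3  83. ] dock [-90.7   0.7  83. ] F dock [-1.12 -0.4  -0.15] w 1.4 q [-19.  23. 108.  26.  57. -30.]
tool axes in dock (cols) [[0.927, 0.004, 0.376], [0.005, -1.0, -0.003], [0.376, 0.005, -0.927]]
t 17.48 world [513.9 -34.2  81.7] dock [-90.7   1.7  81.7] F dock [-0.7   0.71 -0.55] w 0.1 q [-19.  23. 108.  26.  57. -30.]
tool axes in dock (cols) [[0.926, 0.004, 0.376], [0.004, -1.0, -0.001], [0.376, 0.002, -0.926]]
tool offset mm [ -10.5 -123.4   -8.1]
rotvec tool [ 0.04 -0.1   0.25]
```

View pics/b10.png

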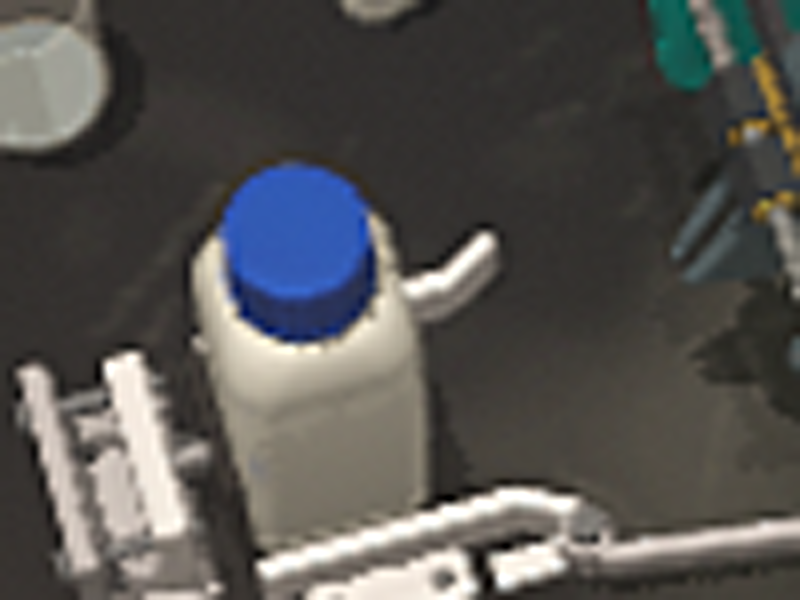

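View pics/scene10.png

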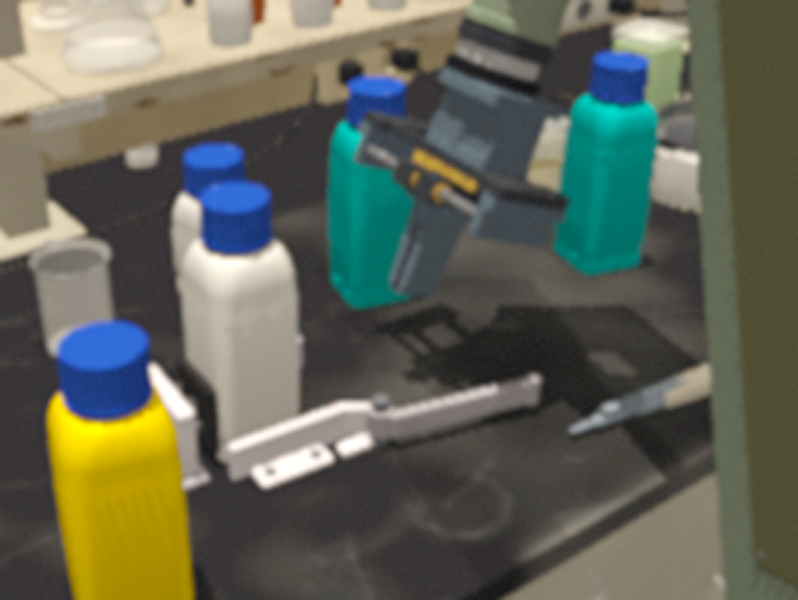

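```bash
python3 -m creep '{"offset":[[-0.0035,-0.041,-0.0025],[-0.0035,-0.041,-0.0025],[-0.0035,-0.041,-0.0025],[0,0,0]],"rotation":[[0,0,0],[0,0,0],[0,0,0],[0,0,0]]}'
python3 -c "
from h import *
rep((-104,122,20),22)
f=grab_frame('top');cv2.imwrite('pics/top11.png',cv2.resize(f[130:330,150:416,::-1],(798,600),interpolation=cv2.INTER_CUBIC))
f=grab_frame('scene');cv2.imwrite('pics/scene11.png',cv2.resize(f[100:300,150:416,::-1],(798,600),interpolation=cv2.INTER_CUBIC))"
```

```text
time_s: 18.02
ee_pos: [386.4, -35.1, 83.1]
ee_rot: [-179.7, -22.2, 84.7]
force: [0.3, -0.3, -1.0]
gripper_width: 0.6
t 18.02 world [386.4 -35.1  83.1] dock [-103.4  128.6   83.1] F dock [-0.23 -0.34 -0.96] w 0.6 q [-25.  14. 123.  26.  54. -37.]
tool axes in dock (cols) [[0.926, 0.002, 0.378], [0.0, -1.0, 0.005], [0.378, -0.004, -0.926]]
tool offset mm [-24.4   6.8  58.2]
rotvec tool [-0.26 -0.21  0.03]
```

View pics/top11.png

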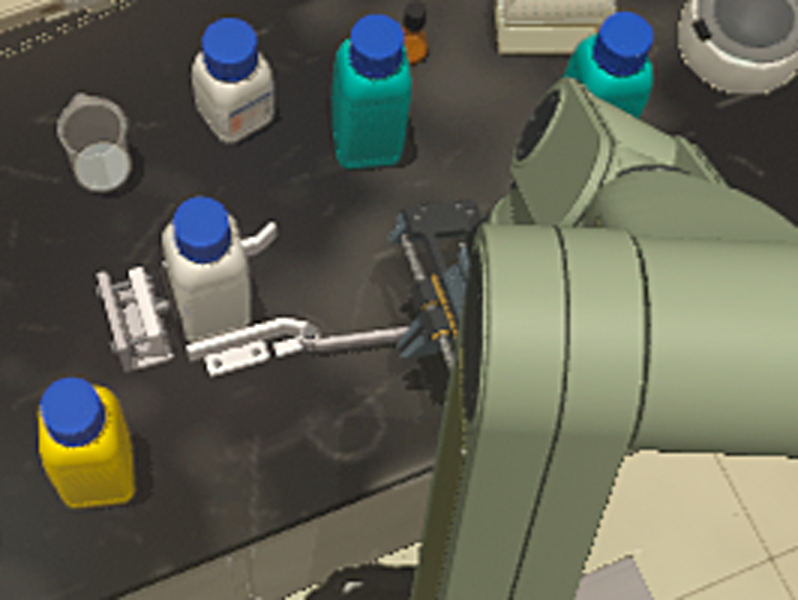

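View pics/scene11.png

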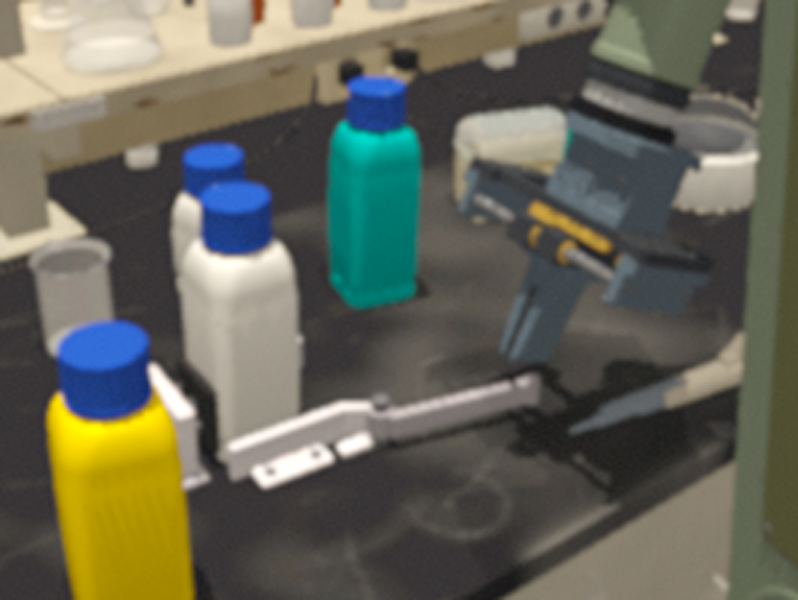

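```bash
python3 -m creep '{"offset":[[-0.0075,0,0.0185],[-0.0075,0,0.0185],[0,0,0]],"rotation":[[0,0,0],[0,0,0],[0,0,0]]}'
python3 -c "
from h import *
rep((-104,126,20),22)
f=grab_frame('scene');cv2.imwrite('pics/scene12.png',cv2.resize(f[170:270,250:383,::-1],(798,600),interpolation=cv2.INTER_CUBIC))"
```

```text
time_s: 18.5
ee_pos: [390.3, -36.1, 43.0]
ee_rot: [-179.9, -22.2, 84.8]
force: [-0.2, 0.5, 0.5]
gripper_width: 0.1
t 18.5 world [390.3 -36.1  43. ] dock [-104.   124.6   43. ] F dock [0.51 0.23 0.48] w 0.1 q [-25.  18. 125.  28.  48. -41.]
tool axes in dock (cols) [[0.926, 0.003, 0.377], [0.002, -1.0, 0.003], [0.377, -0.002, -0.926]]
tool offset mm [-8.7 -1.3 21.3]
rotvec tool [-0.17 -0.17  0.12]
```

View pics/scene12.png

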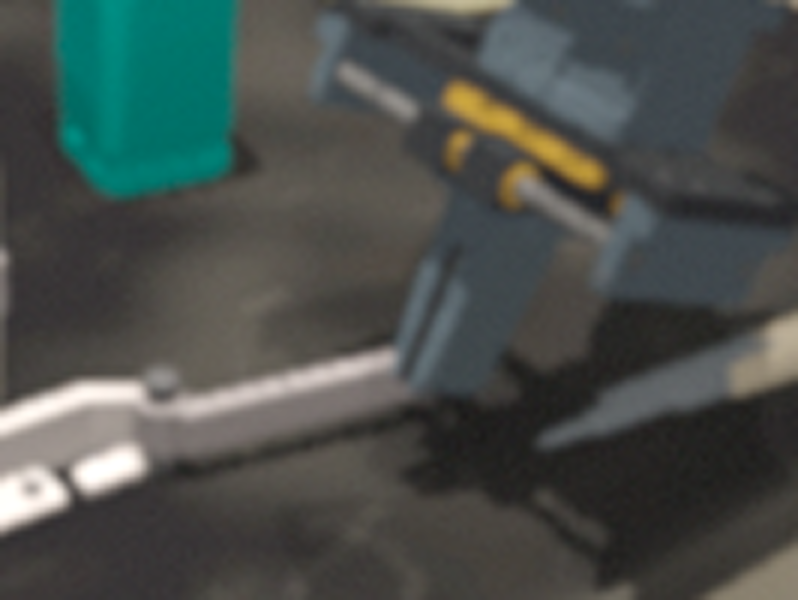

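```bash
python3 -m creep '{"offset":[[-0.002,0,0.0115],[-0.002,0,0.011],[0,0,0]],"rotation":[[0,0,0],[0,0,0],[0,0,0]]}'
python3 -c "
from h import *
rep((-102,105,20),22)"
```

```text
time_s: 18.92
ee_pos: [390.0, -31.2, 21.1]
ee_rot: [-179.9, -22.1, 84.9]
force: [-0.2, -0.5, 0.2]
gripper_width: 0.2
t 18.93 world [390.  -31.2  21.1] dock [-99.2 125.4  21.1] F dock [-0.55  0.14  0.24] w 0.2 q [-24.  20. 127.  30.  45. -43.]
tool axes in dock (cols) [[0.926, 0.003, 0.377], [0.002, -1.0, 0.002], [0.377, -0.001, -0.926]]
tool offset mm [-3.1 20.4 -0.1]
rotvec tool [-0.12 -0.14  0.14]
```

```bash
python3 -m creep '{"offset":[[-0.0025,0.01,-0.001],[-0.0025,0.01,-0.001],[-0.001,0.0095,-0.0004],[-0.001,0.0095,-0.0004]],"rotation":[[0,0,0],[0,0,0],[0,0,0],[0,0,0]]}'
python3 -c "
from h import *
rep((-110,57,20),22)"
python3 -m creep '{"offset":[[-0.001,0.0095,-0.0004],[-0.001,0.0095,-0.0004],[-0.001,0.0095,-0.0004]],"rotation":[[0,0,0],[0,0,0],[0,0,0]]}'
python3 -c "
from h import *
rep((-96,16,20),22)
f=grab_frame('scene');cv2.imwrite('pics/scene13.png',cv2.resize(f[100:300,150:416,::-1],(798,600),interpolation=cv2.INTER_CUBIC))"
```

```text
time_s: 19.42
ee_pos: [429.5, -43.0, 21.9]
ee_rot: [179.9, -22.1, 84.9]
force: [-0.5, -0.6, 0.7]
gripper_width: 0.4
t 19.43 world [429.5 -43.   21.9] dock [-107.3   84.9   21.9] F dock [-0.63  0.43  0.69] w 0.4 q [-23.  23. 122.  29.  47. -41.]
tool axes in dock (cols) [[0.927, 0.003, 0.376], [0.003, -1.0, -0.0], [0.376, 0.001, -0.927]]
tool offset mm [-3.3 27.9  0.7]
rotvec tool [ 0.   -0.09  0.17]
time_s: 19.8
ee_pos: [457.3, -48.4, 21.8]
ee_rot: [180.0, -22.1, 84.9]
force: [-0.8, 0.1, 0.8]
gripper_width: 0.5
t 19.8 world [457.3 -48.4  21.8] dock [-110.2   56.7   21.8] F dock [-0.    0.84  0.8 ] w 0.5 q [-23.  24. 118.  29.  48. -39.]
tool axes in dock (cols) [[0.926, 0.003, 0.376], [0.003, -1.0, 0.001], [0.376, 0.001, -0.926]]
tool offset mm [12.3 40.8  7. ]
rotvec tool [-0.03 -0.12  0.17]
```

View pics/scene13.png

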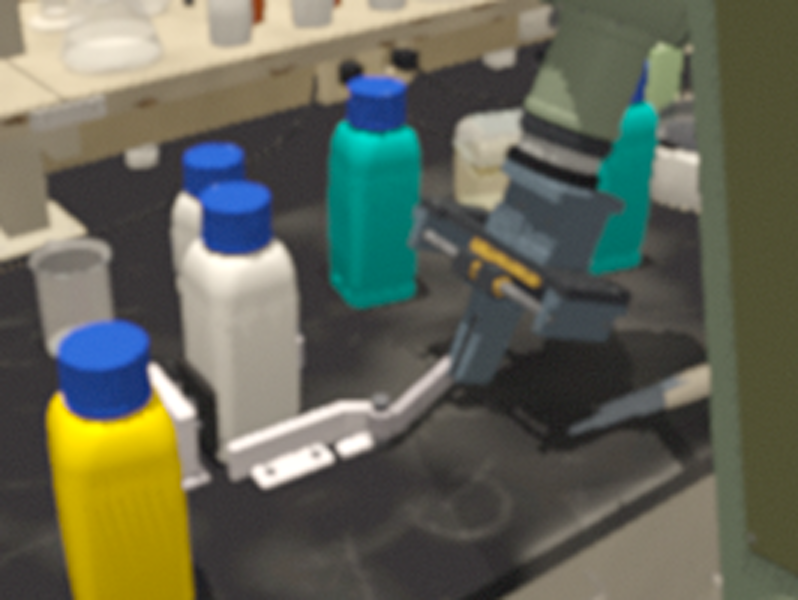

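```bash
python3 -m creep '{"offset":[[0.0026,0.0082,0.001],[0.0026,0.0082,0.001],[0.0026,0.0082,0.001],[0.0026,0.0082,0.001],[0.0026,0.0062,0.001]],"rotation":[[0,0,0],[0,0,0],[0,0,0],[0,0,0],[0,0,0]]}'
python3 -c "
from h import *
rep((-68,2,20),22)"
python3 -m creep '{"offset":[[0.0065,0.004,0.0026],[0.0065,0.004,0.0026],[0.0065,0.004,0.0026],[0.0065,0.003,0.0026]],"rotation":[[0,0,0],[0,0,0],[0,0,0],[0,0,0]]}'
python3 -c "
from h import *
rep((-44,0,20),22)
f=grab_frame('top');cv2.imwrite('pics/top14.png',cv2.resize(f[170:270,180:313,::-1],(798,600),interpolation=cv2.INTER_CUBIC))"
```

```text
time_s: 20.48
ee_pos: [497.5, -37.9, 22.1]
ee_rot: [179.9, -22.1, 84.9]
force: [-1.0, -0.8, -0.3]
gripper_width: 0.6
t 20.48 world [497.5 -37.9  22.1] dock [-95.9  17.7  22.1] F dock [-0.88  0.91 -0.32] w 0.6 q [-20.  27. 114.  29.  49. -35.]
tool axes in dock (cols) [[0.926, 0.003, 0.376], [0.003, -1.0, 0.0], [0.376, 0.001, -0.926]]
tool offset mm [25.1 15.8 12.4]
rotvec tool [-0.01 -0.11  0.18]
time_s: 20.98
ee_pos: [514.8, -11.1, 22.3]
ee_rot: [179.9, -22.1, 84.9]
force: [0.1, -0.9, 0.2]
gripper_width: 0.4
t 20.98 world [514.8 -11.1  22.3] dock [-67.7   2.9  22.3] F dock [-0.85 -0.22  0.21] w 0.4 q [-16.  27. 112.  29.  49. -33.]
tool axes in dock (cols) [[0.927, 0.003, 0.376], [0.003, -1.0, -0.0], [0.376, 0.001, -0.927]]
tool offset mm [21.1  3.  11.1]
rotvec tool [ 0.01 -0.1   0.17]
```

View pics/top14.png

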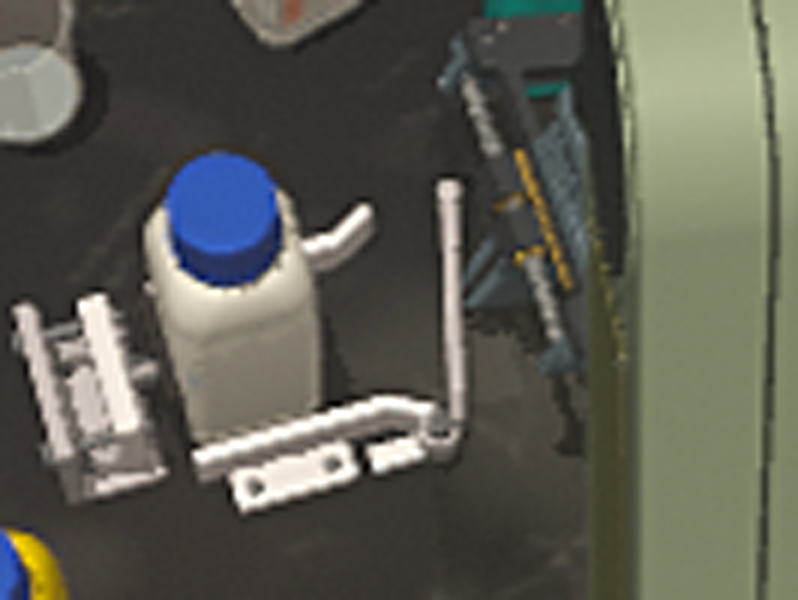

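Bar almost shut: tip at (448,190), and the bottle is upright in the dock. I'll push the last stretch by feel.

```bash
python3 -m creep '{"offset":[[0.0045,0,0.0018],[0.0045,0,0.0018],[0.0037,0,0.0015]],"rotation":[[0,0,0],[0,0,0],[0,0,0]]}'
python3 -c "
from h import *
rep()"|head -1
for i in 1 2 3; do python3 -m creep '{"offset":[[0.0019,0,0.0008]],"rotation":[[0,0,0]]}'>/dev/null
python3 -c "
from h import *
rep()"|head -1; done
```

```text
time_s: 21.4
ee_pos: [515.6, 2.3, 22.3]
ee_rot: [179.9, -22.1, 84.9]
force: [0.1, -1.2, 0.2]
gripper_width: 0.5
t 21.4 world [515.6   2.3  22.3] dock [-54.2   3.4  22.3] F dock [-1.15 -0.22  0.18] w 0.5 q [-15.  27. 113.  30.  48. -32.]
t 21.52 world [515.8   4.3  22.3] dock [-52.2   3.4  22.3] F dock [-0.29 -0.91  0.06] w 0.5 q [-15.  27. 113.  30.  48. -31.]
t 21.65 world [516.1   6.2  22.3] dock [-50.3   3.3  22.3] F dock [-2.02 -0.43  0.04] w 0.4 q [-15.  27. 113.  30.  48. -31.]
t 21.77 world [516.3   8.3  22.3] dock [-48.3   3.3  22.3] F dock [-1.31 -0.85 -0.06] w 0.7 q [-14.  27. 113.  30.  48. -31.]
```

```bash

for i in 1 2 3; do python3 -m creep '{"offset":[[0.0014,0,0.0006]],"rotation":[[0,0,0]]}'>/dev/null
python3 -c "
from h import *
rep()"|head -1; done
```

```text
t 21.9 world [516.5   8.9  22.1] dock [-47.6   3.1  22.1] F dock [-7.23 -0.5   2.48] w 0.6 q [-14.  27. 113.  30.  48. -31.]
t 22.02 world [516.7   9.2  22.1] dock [-47.2   3.   22.1] F dock [-13.45   1.7    4.61] w 0.5 q [-14.  27. 113.  30.  48. -31.]
t 22.15 world [516.8   9.5  22. ] dock [-47.    2.9  22. ] F dock [-19.61   4.     7.32] w 0.6 q [-14.  27. 113.  30.  48. -31.]
```

```bash

for i in 1 2; do python3 -m creep '{"offset":[[0.0014,0,0.0006]],"rotation":[[0,0,0]]}'>/dev/null
python3 -c "
from h import *
rep()"|head -1; done
```

```text
t 22.27 world [516.8   9.7  22. ] dock [-46.7   2.9  22. ] F dock [-25.01   4.69   9.07] w 0.5 q [-14.  27. 113.  30.  48. -31.]
t 22.4 world [517.    9.9  22. ] dock [-46.5   2.8  22. ] F dock [-31.38   6.46  12.77] w 0.5 q [-14.  27. 113.  29.  47. -31.]
```

The hard stop came at about −48, and the two extra steps raised the force to 31 N (limit is 40 N). Backing off now to look.

```bash
python3 -m creep '{"offset":[[-0.007,0,-0.0028],[-0.02,0,-0.008],[-0.028,0,-0.0114],[0,0,-0.03],[0,0,-0.04]],"rotation":[[0,0,0],[0,0,0],[0,0,0],[0,0,0],[0,0,0]]}'
python3 -c "
from h import *
rep()
f=grab_frame('top');cv2.imwrite('pics/top15.png',cv2.resize(f[170:270,180:313,::-1],(798,600),interpolation=cv2.INTER_CUBIC))
cv2.imwrite('pics/top15f.png',cv2.resize(f[:,:,::-1],(800,600)))
f=grab_frame('scene');cv2.imwrite('pics/scene15.png',cv2.resize(f[100:300,150:416,::-1],(798,600),interpolation=cv2.INTER_CUBIC))"
```

```text
time_s: 23.02
ee_pos: [507.8, -69.1, 86.7]
ee_rot: [-179.8, -22.2, 84.8]
force: [0.8, -0.1, -0.2]
gripper_width: 0.8
t 23.02 world [507.8 -69.1  86.7] dock [-126.1    4.6   86.7] F dock [ 0.02 -0.77 -0.22] w 0.8 q [-23.  23. 107.  25.  60. -32.]
tool axes in dock (cols) [[0.926, 0.003, 0.378], [0.001, -1.0, 0.004], [0.378, -0.003, -0.926]]
```

View pics/top15.png

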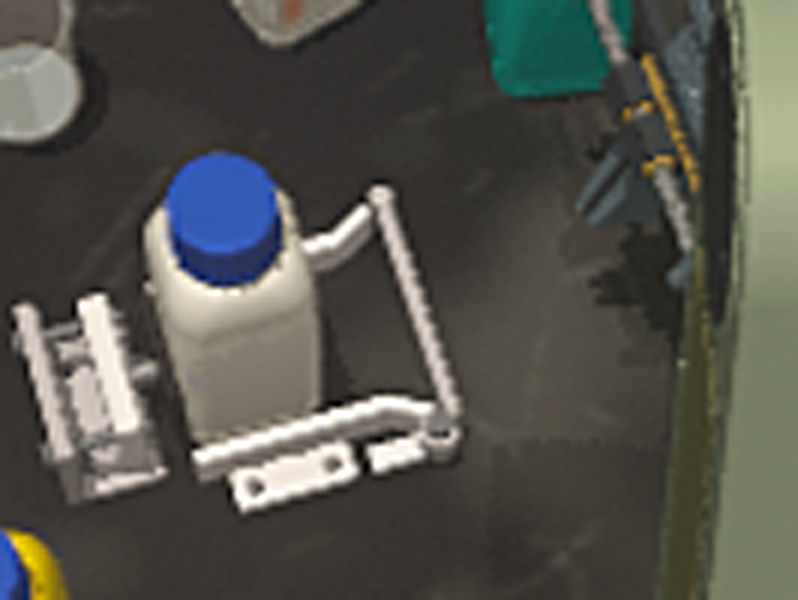

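View pics/scene15.png

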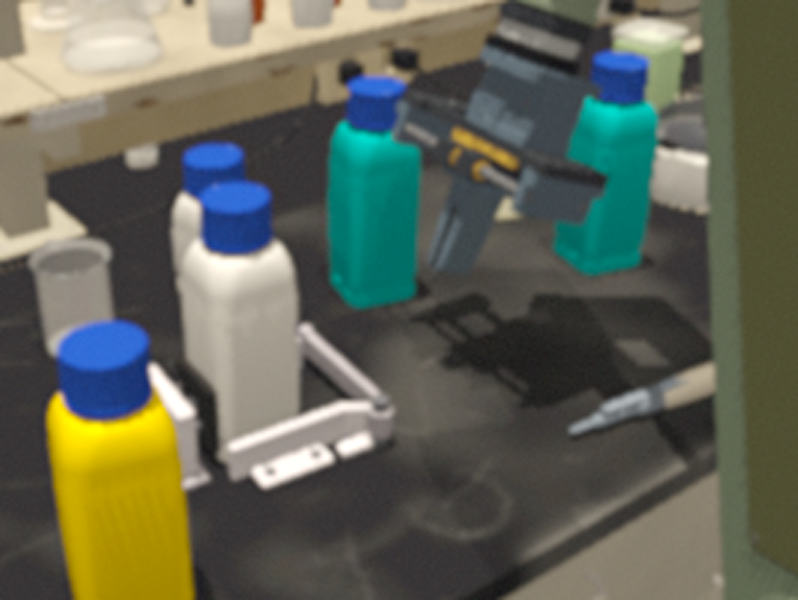

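View pics/top15f.png

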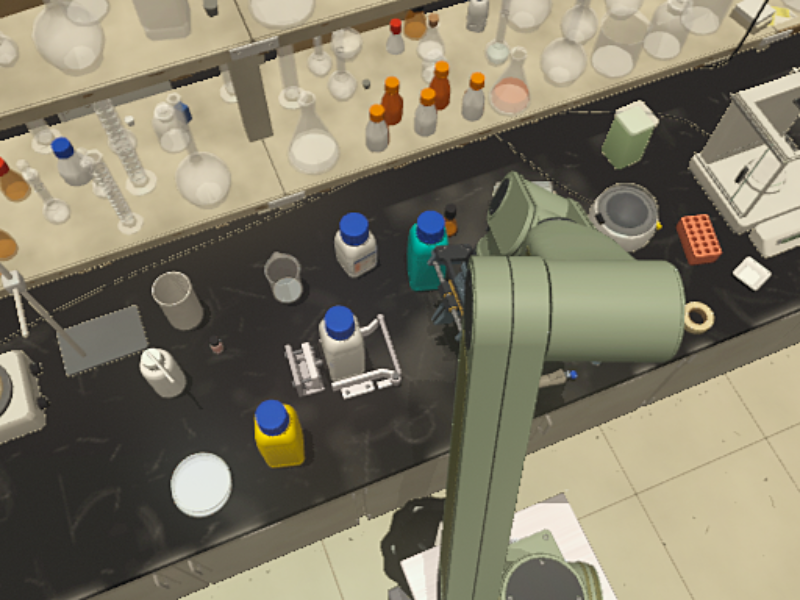

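```bash
python3 -m creep '{"offset":[[0.02,-0.02,-0.045],[0.02,-0.02,-0.045],[0.02,0,-0.045],[0,0,0],[0,0,0]],"rotation":[[0,0,0],[0,0,0],[0,0,0],[0,0,0],[0,0,0]]}'
python3 - <<'E'
from h import *
rep()
a=cv2.imread('pics/top0raw.png');f=grab_frame('top')[:,:,::-1]
def cen(im,lo,hi,box):
    x0,y0,x1,y1=box;m=cv2.inRange(cv2.cvtColor(np.ascontiguousarray(im[y0:y1,x0:x1]),cv2.COLOR_BGR2HSV),lo,hi);M=cv2.moments(m,True)
    return (round(x0+M['m10']/M['m00'],1),round(y0+M['m01']/M['m00'],1),M['m00'])
for n,b in (('short',(212,132,245,160)),('tealL cap',(262,130,290,155))):
    print(n,cen(a,(105,120,80),(125,255,255),b),cen(f,(105,120,80),(125,255,255),b))
for n,b in (('beaker',(165,155,197,197)),('vial',(130,210,146,230))):
    x0,y0,x1,y1=b;print(n,np.abs(a[y0:y1,x0:x1].astype(int)-f[y0:y1,x0:x1]).mean().round(2))
print('docked cap',cen(f,(105,120,80),(125,255,255),(200,190,240,225)))
print(env.job_done())
E
```

```text
time_s: 23.75
ee_pos: [468.7, -60.5, 233.2]
ee_rot: [-179.9, -22.2, 84.9]
force: [-0.4, 0.2, -0.4]
gripper_width: 0.2
t 23.75 world [468.7 -60.5 233.2] dock [-121.1   44.3  233.2] F dock [ 0.18  0.42 -0.42] w 0.2 q [-24.  11. 100.  22.  77. -25.]
tool axes in dock (cols) [[0.926, 0.003, 0.377], [0.003, -1.0, 0.003], [0.377, -0.002, -0.926]]
short (226.2, 145.9, 320.0) (226.1, 145.8, 315.0)
tealL cap (275.0, 144.7, 307.0) (274.5, 144.2, 281.0)
beaker 3.57
vial 3.13
docked cap (216.8, 206.0, 330.0)
the job is handed in; nothing more can be done
None
```

I slid the tall white bottle into the dock, let it rest on the sprung stop and swung the keeper bar shut. I handed the job in at about 24 s of the 72 s allowed.

- **Straightening:** My first push was off-centre and turned the bottle to roughly 18°. I corrected it with an offset push and then a centred two-finger push. It was about 3° off when it reached the mouth. All pushing was low, at about 30 mm.
- **Stop:** Sliding took about 4 N. The stop was felt with the tool at about dock x = 10.5 mm. I pressed to a tool force of 12.8–13.6 N for about 1 s, which is roughly 9–10 N on the stop after friction. I then backed off slowly to near zero force.
- **Keeper:** The bar swung until it met its hard stop. The last two steps overshot, and the finger push reached 31 N (34 N in all) before I backed off. The final pictures show its tip against the far lip, which looks fully shut.

**Last checks:**
- The bottle stands upright with its cap at the same pixels as when I released it.
- The short bottle is where it started, to 0.1 pixel, and the beaker and vial show no change. The nearer turquoise bottle's cap moved half a pixel, and I took that as partial hiding by the arm.
- The gripper is clear of everything.
- That the bottle is still touching the stop was not measured directly after release. I infer it from the slow release and the unchanged position.

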